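Reload the probe-station objective rack in reverse order

TASK

Move the four microscope objectives from the full white tray to the empty dark rack, one in each compartment and in reverse order: the one that stood nearest the tray's brass knob goes farthest from the rack's brass knob, and so on along the row. Set each down gently, standing upright on the compartment's floor; do not drop them or knock them over.

Things in the scene. Friction and masses are not known exactly. Their poses are not given: they have to be found in the camera images.
- tray: Tray, full at the start: white plastic, fixed, 254 x 68 mm, a row of 4 square compartments, brass knob at one end; left or right of the robot. Origin under the row's middle; x along the row to the knob, z up. Compartment centres: x -93, -31, 31, 93 mm, y 0; 56 x 56 mm inside, floor (rubber pad) 8 mm and 6 mm thick walls' tops 16 mm above the table. Knob 22 mm wide, top 34 mm up, at x 145.
- rack: Rack, empty at the start: dark steel, fixed, otherwise like the tray, on the robot's other side. Origin under the row's middle; x along the row to the knob, z up. Compartment centres: x -93, -31, 31, 93 mm, y 0; 56 x 56 mm inside, floor (rubber pad) 8 mm and 6 mm thick walls' tops 16 mm above the table. Knob 22 mm wide, top 34 mm up, at x 145.
- centre_a (a point): Stout microscope objective: plain metal barrel 36 mm wide from 6 to 58 mm up, narrower dark top 28 mm wide, 64 mm tall, foot 32 mm wide, 0.2 to 0.4 kg. Origin: on the axis, half-way up; z up. It stands loose in one compartment of the tray at the start.
- centre_b (a point): Slim microscope objective: plain barrel 24 mm wide from 6 to 70 mm up, 70 mm tall, foot 30 mm wide, 0.12 to 0.24 kg. Origin: on the axis, half-way up; z up. It stands loose in one compartment of the tray at the start.
- centre_c (a point): Taper-nosed microscope objective: barrel 32 mm wide from 6 to 50 mm up, then a cone to a 14 mm tip, 76 mm tall, foot 30 mm wide, 0.17 to 0.34 kg. Origin: on the axis, half-way up; z up. It stands loose in one compartment of the tray at the start.
- centre_d (a point): Collared microscope objective: dark collar 36 mm wide from 6 to 20 mm up, barrel 26 mm wide from 20 to 64 mm up, dark head 33 mm wide from 64 mm to the top, 78 mm tall, foot 30 mm wide, 0.16 to 0.32 kg. Origin: on the axis, half-way up; z up. It stands loose in one compartment of the tray at the start.
- pad_a: Black rubber floor pad, 54 x 54 x 2 mm, fixed in the tray's compartment where the stout objective stood at the start (it marks that compartment; nothing to handle). Origin under its centre.
- pad_b: Black rubber floor pad, 54 x 54 x 2 mm, fixed in the tray's compartment where the slim objective stood at the start (it marks that compartment; nothing to handle). Origin under its centre.
- pad_c: Black rubber floor pad, 54 x 54 x 2 mm, fixed in the tray's compartment where the taper-nosed objective stood at the start (it marks that compartment; nothing to handle). Origin under its centre.
- pad_d: Black rubber floor pad, 54 x 54 x 2 mm, fixed in the tray's compartment where the collared objective stood at the start (it marks that compartment; nothing to handle). Origin under its centre.

How it is judged:
By the outcome, as a careful person would: the job done as asked, in the order asked, and still so for the second after the job is handed in, with the robot touching nothing.
It also fails if it takes over 115 s, if anything falls off the work surface, if the arm or the gripper's body presses on something with over 40 N, if the wrist force passes 120 N, or if a joint passes its speed limit or range.

ROBOT

A 6-joint arm with a two-finger parallel gripper is mounted at the origin on the work surface. World frame = base frame: x ahead of the robot, y to its left, z up, the work surface at z = 0. Lengths are in m, angles in rad, forces in N, time in s.
With the tool pointing down it reaches from about 0.225 to 0.725 m from the base axis. Payload 3.1 kg.
Tool frame: the origin (TCP) lies between the finger pads; the fingertips stand 14 mm ahead of it and the grasp point (between the pads) lies 5 mm behind it; z points along the fingers, y is the direction in which the jaws open and shut (so a half turn about z gives the same grasp; the last joint's range is limited). The gripper opens to 85 mm and grips with 20 to 120 N. Pads are 22 mm wide; open, the fingers measure 114 mm over their backs; the gripper's body (76 mm by 85 mm) begins 54 mm behind the grasp point. The pads swing forward as they close: fully open they stand 13 mm farther back than shut.
Start: joints at [-1.407, 0.048, 0.099, 1.622, 0, 1.443], TCP at [0.151, -0.503, 0.207] pointing down, gripper open.
Joint ranges: [-2.91, 2.91], [-0.99, 1.94], [-1.21, 1.42], [-2.12, 2.29], [-1.49, 1.47], [-3.14, 3.14]. Speed limits (rad/s): [2.79, 2.79, 3.14, 3.14, 3.14, 3.14].

INTERFACE

Orientations are given as a rotation vector (axis times angle).
In Python, from workcell import ctrl gives the robot as it stands.
- The arm moves only by the tool apply_moves, never from a script. Its argument "plan" is a list of rows, each a list of 3 entries, a list of its own where there are three numbers: the shift along the tool's x, y, z in m, then the turn, a rotation vector about the tool's x, y, z in degrees, then the gripper's target within -1 to 1 (fully open at 1, half-way at 0, shut at -1). In form: [[[dx, dy, dz], [wx, wy, wz], jaw], ...]. A call has 1 to 5 rows; each row is the pose to reach, as a shift and turn from the pose commanded when the call began, along the tool's axes at that moment; what a row does not reach only later rows make up. A row lasts 1/12 s, in which the tool goes at most 41.7 mm and 7.16 degrees, less where a joint would pass 70% of its speed; a pose out of reach is approached as far as the arm can. A call with a gripper value outside its range is refused whole. The fingers move at their own pace and stop on an object; the grip force is fixed at half the most. Time passes only in rows, so rows that repeat a pose let the fingers close. It gives the time, the measured TCP pose, the force and the opening at its end, in the units of the state.
- ctrl.read_state(): the state, without advancing time (a new reading comes with each control period).
- ctrl.camera(name): name is "scene" or "top" or "wrist"; returns a dict with "image" (480x640x3 uint8, red, green, blue), "fx", "fy", "cx", "cy" (pixels), "distortion" ([k1, k2, p1, p2, k3] as OpenCV has them; the pictures are not rectified), "T" (4x4, takes a point from camera to world coordinates). Camera axes: x right, y down, z forward; pixel columns grow to the right and rows downward; lengths in m; the calibration is good to about 2 mm. A picture is of the moment at which its call begins. There is no depth.
- ctrl.hand_in(): hands the job in, once; it reports no verdict.
The state is a dict: "clock": time; "joints": joint angles; "joint_vel": joint speeds; "tau": joint torques, N m; "tcp_pos": TCP position; "eef_rot": TCP orientation; "force": force on the tool from outside, world axes, zero at the start; "torque": the same for the moment, N m; "width": finger opening in m.
Only numpy, scipy, OpenCV 4.12 (cv2) and the standard library are available. Lean on these libraries where they do the work, as an engineer would, in place of code of your own. Each camera call takes 0.05 s, during which the arm holds its last target. There are 200 camera calls.

## Working session

There is one attempt and no reset: what is moved stays moved. The work goes in short steps, Python scripts to look and compute and a tool call to move; the robot and the scene stay as the last step left them, time stands still between calls to the robot, and variables do not carry over. Pictures are saved under pics/ and viewed, about 12 in all and at most 16, crops included, and the job is handed in when it is done.

Besides the shell and the picture viewer there is one more tool, called by a JSON object that holds its "fn" and its "kwargs". apply_moves: Moves the arm, as the interface text tells. Its arguments: {"type":"object","properties":{"plan":{"type":"array"}},"required":["plan"]}

```bash
mkdir -p pics; ls; python3 - <<'E'
from workcell import ctrl
import cv2
s=ctrl.read_state()
for k in s: print(k,s[k])
for n in ("scene","top"):
    c=ctrl.camera(n); cv2.imwrite(f"pics/{n}0.png",c["image"][:,:,::-1])
    print(n,c["fx"],c["fy"],c["cx"],c["cy"],c["distortion"],c["T"])
E
```

```text
pics
clock 0.0
joints [-1.40681524e+00  4.87347123e-02  9.75774792e-02  1.62200990e+00
 -8.23516946e-06  1.44298762e+00]
joint_vel [-1.13643847e-04  1.36760074e-04  2.13747812e-03  1.71861913e-05
  4.96368112e-04  2.91859097e-04]
tau [ 1.03247956e-03 -3.38783669e+01  3.20014715e+01  2.02225725e-02
 -2.75290421e-05  3.88959393e-06]
tcp_pos [ 0.15089424 -0.50213926  0.20601538]
eef_rot [-3.10587193e+00 -4.56373513e-01  8.02232553e-05]
force [ 0.21062718 -0.38921962  0.45043749]
torque [0.03967592 0.02302823 0.05816899]
width 0.08558095606432814
scene 457.5833232560979 457.5833232560979 315.84459021954615 241.42749378423784 [-0.0781412  0.         0.         0.         0.       ] [[-0.27161244  0.57304122 -0.77320789  1.0863356 ]
 [ 0.96233164  0.1516775  -0.22563632  0.14326775]
 [-0.01202067 -0.80536805 -0.59265319  0.47449052]
 [ 0.          0.          0.          1.        ]]
top 495.627476914581 495.627476914581 319.5355855296261 236.9281489120492 [-0.02668574  0.          0.          0.          0.        ] [[ 2.11072454e-02 -9.95338454e-01  9.41055061e-02  4.63471891e-01]
 [-9.99777212e-01 -2.10037231e-02  2.09052174e-03 -6.95137797e-03]
 [-1.04210683e-04 -9.41286657e-02 -9.95560035e-01  9.31904586e-01]
 [ 0.00000000e+00  0.00000000e+00  0.00000000e+00  1.00000000e+00]]
```

View pics/top0.png

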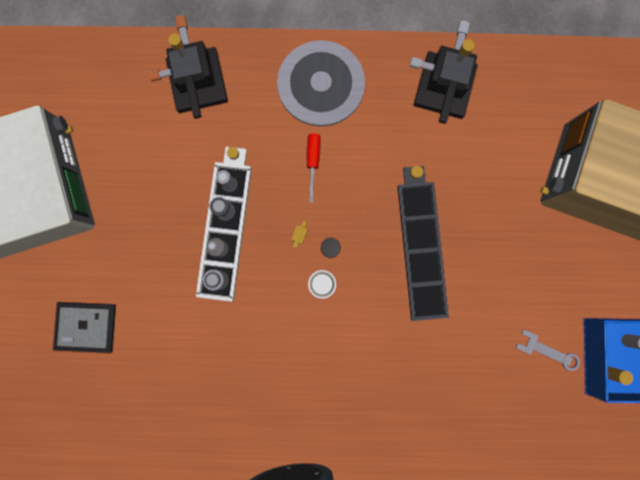

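View pics/scene0.png

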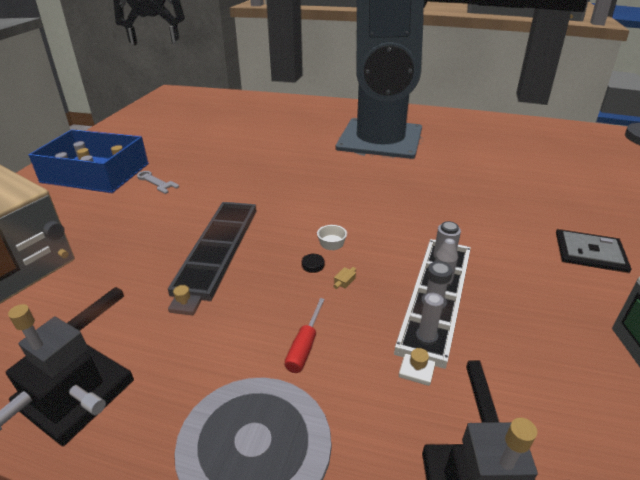

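The top view shows the tray on the left with its knob at (233,153). From the knob, the objectives look to be slim (228,178), collared (221,208), taper (218,246) and stout (214,280). The empty rack is on the right with its knob at (417,172), and the scene view agrees with this.

```bash
cat > h.py <<'E'
import numpy as np, cv2
from scipy.spatial.transform import Rotation as Ro
from workcell import ctrl
def ray(c,uv):
    K=np.array([[c["fx"],0,c["cx"]],[0,c["fy"],c["cy"]],[0,0,1]]);T=np.array(c["T"])
    p=cv2.undistortPoints(np.float64(uv).reshape(-1,1,2),K,np.float64(c["distortion"])).reshape(-1,2)
    return T[:3,3],np.c_[p,np.ones(len(p))]@T[:3,:3].T
def onz(c,uv,z):
    o,d=ray(c,uv); return o+d*((z-o[2])/d[:,2])[:,None]
def proj(c,P):
    K=np.array([[c["fx"],0,c["cx"]],[0,c["fy"],c["cy"]],[0,0,1]]);W=np.linalg.inv(np.array(c["T"]))
    return cv2.projectPoints(np.float64(P).reshape(-1,3),cv2.Rodrigues(W[:3,:3])[0],W[:3,3],K,np.float64(c["distortion"]))[0].reshape(-1,2)
def delta(pos,yaw_deg):
    """tool-frame shift (mm) and turn about tool z (deg) to tool-down pose with tool x at yaw"""
    s=ctrl.read_state();R=Ro.from_rotvec(s["eef_rot"])
    G=Ro.from_euler('z',yaw_deg,degrees=True)*Ro.from_rotvec([np.pi,0,0])
    print("t",round(s["clock"],2),"tcp",np.round(s["tcp_pos"],4),"q",np.round(s["joints"],2),"w",round(s["width"],4),"F",np.round(s["force"],1))
    print("shift mm",np.round(R.inv().apply(np.array(pos)-s["tcp_pos"])*1e3,1),"turn",np.round((R.inv()*G).as_rotvec(degrees=True),1))
E
python3 - <<'E'
from h import *
c=ctrl.camera("top");im=c["image"];hsv=cv2.cvtColor(im,cv2.COLOR_RGB2HSV)
roi=np.zeros(im.shape[:2],np.uint8)
def comp(m,x0,x1,y0,y1):
    r=np.zeros_like(m);r[y0:y1,x0:x1]=m[y0:y1,x0:x1];return r
# not-wood mask: wood is saturated
nw=((hsv[...,1]<110)|(hsv[...,2]<75)).astype(np.uint8)*255
for n,b in (("tray",(185,262,140,310)),("rack",(390,460,160,330))):
    m=comp(nw,*b)
    cs,_=cv2.findContours(m,cv2.RETR_EXTERNAL,cv2.CHAIN_APPROX_NONE)
    k=max(cs,key=cv2.contourArea);print(n,"area",cv2.contourArea(k))
    g=comp(((hsv[...,0]>14)&(hsv[...,0]<32)&(hsv[...,1]>120)&(hsv[...,2]>90)).astype(np.uint8)*255,*b)
    mo=cv2.moments(g,True)
    if mo["m00"]: u=(mo["m10"]/mo["m00"],mo["m01"]/mo["m00"]);print("knob px",np.round(u,1),onz(c,[u],.034)[0].round(4))
    P=onz(c,k.reshape(-1,2),.016)[:,:2]
    kn=onz(c,[u],.034)[0,:2]
    r=cv2.minAreaRect(np.float32(P*1e3));print("rect mm",r)
    print(cv2.approxPolyDP(k,3,True).reshape(-1,2).tolist())
big=cv2.resize(im[135:325,180:460],None,fx=2.8,fy=2.8,interpolation=cv2.INTER_CUBIC)
cv2.imwrite("pics/topcrop.png",big[:,:,::-1])
E
```

```text
tray area 5387.0
knob px [232.5 152.3] [0.7024 0.1595 0.034 ]
rect mm ((574.360107421875, 172.59780883789062), (72.24388122558594, 289.069091796875), 84.29060363769531)
[[226, 146], [223, 161], [215, 162], [195, 296], [232, 301], [251, 168], [244, 164], [245, 148], [237, 147], [238, 156], [232, 159]]
rack area 5145.0
knob px [416.5 171.4] [ 0.6736 -0.1813  0.034 ]
rect mm ((545.42919921875, -194.8468780517578), (285.84454345703125, 69.44767761230469), 6.27138090133667)
[[423, 166], [419, 178], [410, 175], [412, 167], [403, 168], [405, 181], [398, 185], [412, 320], [448, 317], [434, 185], [425, 181]]
```

View pics/topcrop.png

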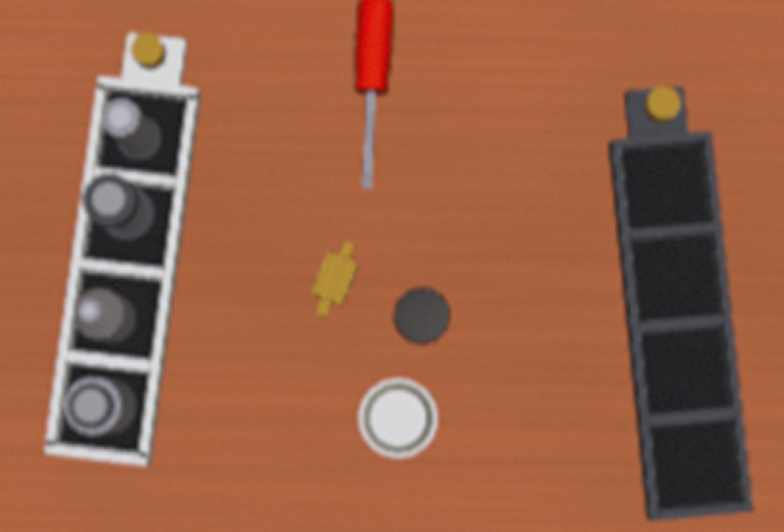

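Same order from the tray knob: slim (crop 121,116), collared (108,199), taper (91,311), stout (91,405). The rack is empty. I'll convert corners and tops to world coordinates.

```bash
python3 - <<'E'
from h import *
c=ctrl.camera("top")
f=lambda a:(np.array(a)+.5)/2.8-.5+[180,135]
for n,q,kn in (("tray",[[100,78],[198,91],[149,464],[46,451]],[232.5,152.3]),("rack",[[611,142],[711,133],[751,509],[649,518]],[416.5,171.4])):
    P=onz(c,f(q),.016)[:,:2]*1e3
    ax=(P[0]+P[1]-P[2]-P[3])/2;L=np.linalg.norm(ax);ax/=L
    k=onz(c,[kn],.034)[0,:2]*1e3;m=P.mean(0)
    print(n,"centre",m.round(1),"L",L.round(1),"W",np.linalg.norm(P[0]-P[1]).round(1),"yaw",np.degrees(np.arctan2(ax[1],ax[0])).round(2),"knob local",((k-m)@ax).round(1),((k-m)@[-ax[1],ax[0]]).round(1))
    if n=="tray":
        for o,p,z in (("b",[121,116],.078),("d",[108,199],.086),("c",[91,311],.084),("a",[91,405],.072)):
            w=onz(c,f([p]),z)[0,:2]*1e3;print(o,w.round(1),"local",((w-m)@ax).round(1),((w-m)@[-ax[1],ax[0]]).round(1))
delta([.50,.18,.21],172)
E
```

```text
tray centre [558.1 173.4] L 251.1 W 66.9 yaw -5.59 knob local 145.0 0.2
b [647.7 166.5] local 89.9 1.9
d [593.8 170.8] local 35.8 0.9
c [524.5 178.9] local -33.9 2.2
a [467.1 179.1] local -91.1 -3.1
rack centre [ 529.6 -196.7] L 250.4 W 67.6 yaw 6.04 knob local 144.8 0.1
t 0.2 tcp [ 0.151  -0.5024  0.2065] q [-1.41  0.05  0.1   1.62  0.    1.44] w 0.0851 F [-0.2  0.2 -0.6]
shift mm [ 530.6 -553.1   -2.6] turn [-0.000e+00 -1.000e-01 -1.553e+02]
```

{"fn": "apply_moves", "kwargs": {"plan": [[[0.023,-0.021,0],[0,0,-6.3],1],[[0.046,-0.043,0],[0,0,-12.6],1],[[0.069,-0.064,0],[0,0,-18.9],1],[[0.092,-0.085,0],[0,0,-25.2],1],[[0.1155,-0.107,0],[0,0,-31.5],1]]}}

```text
clock: 0.62
tcp_pos: [0.2312, -0.3658, 0.2069]
eef_rot: [-2.864, -1.29, -0.0]
force: [1.2, -1.4, 1.1]
width: 0.0853
```

{"fn": "apply_moves", "kwargs": {"plan": [[[0.031,-0.006,0],[0,0,-6.3],1],[[0.062,-0.012,0],[0,0,-12.6],1],[[0.093,-0.018,0],[0,0,-18.9],1],[[0.123,-0.025,0],[0,0,-25.2],1],[[0.154,-0.031,0],[0,0,-31.5],1]]}}

```text
clock: 1.03
tcp_pos: [0.3106, -0.2301, 0.2071]
eef_rot: [2.407, 2.019, -0.0]
force: [0.7, -1.5, 0.2]
width: 0.0853
```

{"fn": "apply_moves", "kwargs": {"plan": [[[0.03,0.011,0],[0,0,-6.3],1],[[0.059,0.022,0],[0,0,-12.6],1],[[0.089,0.033,0],[0,0,-18.9],1],[[0.118,0.044,0],[0,0,-25.2],1],[[0.148,0.054,0],[0,0,-31.5],1]]}}

```text
clock: 1.45
tcp_pos: [0.3904, -0.0942, 0.2071]
eef_rot: [1.767, 2.597, -0.0]
force: [0.2, -0.7, -0.6]
width: 0.0853
```

```bash
python3 -c "
from h import *
delta([.55,.175,.21],174.4)"
```

```text
t 1.45 tcp [ 0.3904 -0.0942  0.2071] q [-0.4  -0.27 -0.19  1.65 -0.    0.79] w 0.0853 F [ 0.2 -0.7 -0.6]
shift mm [191.8 247.2  -2.9] turn [  0.    0.  -62.9]
```

{"fn": "apply_moves", "kwargs": {"plan": [[[0.019,0.025,0],[0,0,-6.3],1],[[0.038,0.05,0],[0,0,-12.6],1],[[0.057,0.074,0],[0,0,-18.9],1],[[0.076,0.099,0],[0,0,-25.2],1],[[0.096,0.123,0],[0,0,-31.5],1]]}}

```text
clock: 1.87
tcp_pos: [0.4703, 0.0399, 0.207]
eef_rot: [0.996, 2.98, -0.0]
force: [0.3, -0.4, -0.1]
width: 0.0852
```

{"fn": "apply_moves", "kwargs": {"plan": [[[0.003,0.032,0],[0,0,-6.3],1],[[0.006,0.063,0],[0,0,-12.6],1],[[0.01,0.094,0],[0,0,-18.9],1],[[0.014,0.125,0],[0,0,-25.2],1],[[0.018,0.155,0],[0,0,-31.4],1]]}}

```text
clock: 2.28
tcp_pos: [0.5498, 0.1742, 0.2067]
eef_rot: [-0.152, -3.137, 0.0]
force: [0.2, -0.9, 0.6]
width: 0.0855
```

```bash
python3 - <<'E'
from h import *
delta([.6477,.1665,.11],174.4)
c=ctrl.camera("wrist");cv2.imwrite("pics/w1.png",c["image"][:,:,::-1]);print(np.round(c["T"],4),c["fx"])
E
```

```text
t 2.28 tcp [0.5498 0.1742 0.2067] q [ 0.19  0.19  0.25  1.63 -0.    0.29] w 0.0855 F [ 0.2 -0.9  0.6]
shift mm [-98.2   1.8  96.7] turn [-0.  -0.   0.1]
[[ 0.0964  0.9464  0.3084  0.4704]
 [ 0.9953 -0.0921 -0.0285  0.182 ]
 [ 0.0014  0.3097 -0.9508  0.3739]
 [ 0.      0.      0.      1.    ]] 407.08455317336615
```

View pics/w1.png

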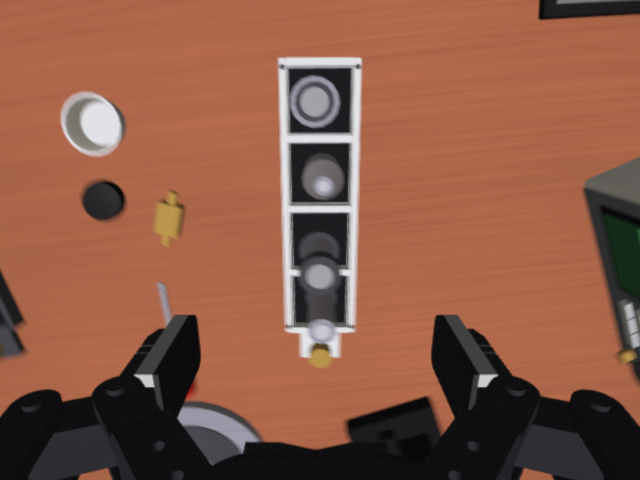

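The wrist view shows the jaws lined up with the tray. The tops are at stout (315,101), taper tip (323,185), collared (320,276) and slim (321,330), and the fingers straddle the tray symmetrically.

```bash
python3 - <<'E'
from h import *
c=ctrl.camera("wrist");im=c["image"];g=cv2.cvtColor(im,cv2.COLOR_RGB2GRAY)
print(c["cx"],c["cy"])
m=np.array([558.1,173.4]);y=np.radians(-5.6);ax=np.array([np.cos(y),np.sin(y)]);ay=np.array([-ax[1],ax[0]])
for o,p,z in (("a",[315,102],.072),("c",[323,186],.084),("d",[320,276],.086),("b",[321,330],.078)):
    w=onz(c,[p],z)[0,:2]*1e3;print(o,w.round(1),"local",((w-m)@ax).round(1),((w-m)@ay).round(1))
# tray corners seen: inner rim
P=onz(c,[[279,58],[361,58],[356,333],[285,333]],.016)[:,:2]*1e3
for p in P: print(p.round(1),((p-m)@ax).round(1),((p-m)@ay).round(1))
# refine: bright/edge centroid of each top
for n,b in (("a",(295,335,80,125)),("c",(308,338,170,200)),("d",(298,342,255,297)),("b",(305,337,315,340))):
    r=g[b[2]:b[3],b[0]:b[1]];cir=cv2.HoughCircles(cv2.resize(r,None,fx=4,fy=4,interpolation=cv2.INTER_CUBIC),cv2.HOUGH_GRADIENT,1,200,param1=80,param2=12,minRadius=20,maxRadius=90)
    if cir is not None: q=cir[0,0]/4;print(n,(q[:2]+[b[0],b[2]]).round(1),q[2].round(1))
E
```

```text
315.499342885636 238.67858948291294
a [469.4 187. ] local -89.6 4.9
c [527.2 187.5] local -32.2 11.0
d [595.6 179.4] local 36.8 9.6
b [647.2 175.9] local 88.4 11.2
[432.1 161.3] -124.2 -24.3
[438.  227.6] -124.8 42.2
[690.8 208.5] 128.6 47.9
[684.1 137.9] 128.9 -23.0
a [304.4  97.9] 15.8
c [314.1 182.9] 9.6
d [310.1 274.1] 12.5
b [311.6 331.4] 8.4
```

```bash
python3 - <<'E'
from h import *
c=ctrl.camera("wrist");im=c["image"];g=cv2.cvtColor(im,cv2.COLOR_RGB2GRAY)
print(c["distortion"],np.round(c["T"],4).tolist())
old=cv2.imread("pics/w1.png",0);print(cv2.phaseCorrelate(np.float32(old),np.float32(g)))
for r in (135,205): print([int(x) for x in np.where(g[r]>170)[0]][:90:8], np.where(g[r,250:400]>150)[0][[0,-1]]+250)
delta([.6477,.1665,.11],174.4)
E
```

```text
[-0.04776959  0.          0.          0.          0.        ] [[0.0965, 0.9467, 0.3072, 0.4711], [0.9953, -0.0926, -0.0274, 0.1836], [0.0025, 0.3084, -0.9513, 0.3724], [0.0, 0.0, 0.0, 1.0]]
((-0.33361280219190803, -0.03262434229321798), 0.34743355989456176)
[61, 86, 94, 102, 110, 280, 288, 296, 304, 312, 320, 328] [276 355]
[278, 286, 294, 302, 310, 318, 326, 334, 349] [277 353]
t 2.43 tcp [0.5494 0.1742 0.2057] q [ 0.19  0.19  0.25  1.63 -0.    0.29] w 0.0851 F [-0.6 -0.6 -0.2]
shift mm [-98.8   2.3  95.4] turn [-0.  -0.1 -0.2]
```

```bash
python3 - <<'E'
from h import *
c=ctrl.camera("wrist")
m=np.array([558.1,173.4]);y=np.radians(-5.6);ax=np.array([np.cos(y),np.sin(y)]);ay=np.array([-ax[1],ax[0]])
for o,p,z in (("a",[304.4,97.9],.072),("c",[314.1,182.9],.084),("d",[310.1,274.1],.086),("b",[311.6,331.4],.078),("e1",[276,135],.016),("e1",[355,135],.016),("e2",[277,205],.016),("e2",[353,205],.016)):
    w=onz(c,[p],z)[0,:2]*1e3;print(o,w.round(1),"local",((w-m)@ax).round(1),((w-m)@ay).round(1))
im=c["image"][50:360,240:400];cv2.imwrite("pics/w2.png",cv2.resize(im,None,fx=1.9,fy=1.9,interpolation=cv2.INTER_CUBIC)[:,:,::-1])
E
```

```text
a [463.  175.4] local -94.8 -7.3
c [521.6 176.3] local -36.6 -0.6
d [590.6 166.3] local 33.0 -3.9
b [644.9 161.7] local 87.6 -3.1
e1 [489.3 146.7] local -65.9 -33.3
e1 [496.  213.9] local -65.7 34.2
e2 [550.2 139.8] local -4.6 -34.2
e2 [557.  207.7] local -4.4 34.0
```

View pics/w2.png

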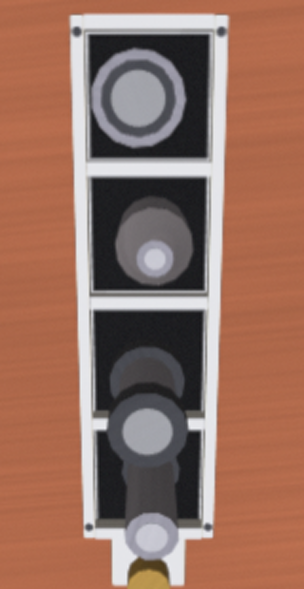

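```bash
cat > tops.py <<'E'
from h import *
m=np.array([558.1,173.4]);y=np.radians(-5.6);ax=np.array([np.cos(y),np.sin(y)]);ay=np.array([-ax[1],ax[0]])
Z=dict(a=.072,b=.078,c=.084,d=.086)
def tops(cam,objs,guess):
    c=ctrl.camera(cam);g=cv2.cvtColor(c["image"],cv2.COLOR_RGB2GRAY)
    for o in objs:
        u=proj(c,[*(guess[o]),Z[o]])[0].round().astype(int);s=2
        r=g[u[1]-22:u[1]+23,u[0]-22:u[0]+23].astype(np.uint8)
        for th in (110,130,150):
            n,lab,st,ce=cv2.connectedComponentsWithStats((r>th).astype(np.uint8))
            best=[(np.hypot(*(ce[i]-22)),i) for i in range(1,n) if st[i,4]>15]
            if not best: continue
            i=min(best)[1];p=ce[i]+u-22;w=onz(c,[p],Z[o])[0,:2]*1e3
            print(o,th,p.round(1),st[i,2:].tolist(),w.round(1),"local",((w-m)@ax).round(1),((w-m)@ay).round(1))
G=dict(a=[.465,.177],c=[.523,.178],d=[.592,.168],b=[.646,.164])
E
python3 -c "
from tops import *
tops('wrist','acdb',G);print();tops('top','acdb',G)"
```

```text
a 110 [307.8 100.4] [42, 45, 491] [464.6 176.5] local -93.4 -6.0
a 130 [307.3 100.5] [42, 45, 431] [464.7 176.2] local -93.3 -6.4
a 150 [307.5 100.9] [41, 45, 322] [464.9 176.3] local -93.0 -6.2
c 110 [318. 181.] [28, 34, 568] [520.3 178.1] local -38.1 1.0
c 130 [322.9 185.9] [19, 19, 291] [524.2 181.2] local -34.5 4.5
c 150 [322.7 185.8] [18, 18, 256] [524.1 181.1] local -34.6 4.3
d 110 [318.9 276.6] [27, 25, 514] [593.3 171.5] local 35.2 1.5
d 130 [319.  276.7] [25, 24, 482] [593.3 171.5] local 35.2 1.5
d 150 [319.1 276.7] [25, 23, 457] [593.4 171.5] local 35.3 1.6
b 110 [316.2 338. ] [45, 35, 1257] [651.6 163.5] local 94.0 -0.8
b 130 [318.2 336.4] [45, 35, 1034] [650.2 165.3] local 92.4 0.9
b 150 [318.4 336.6] [45, 35, 989] [650.4 165.4] local 92.6 1.0

a 110 [210.6 282. ] [45, 45, 1444] [462.5 181.8] local -96.0 -1.0
a 130 [214.5 280.7] [41, 44, 801] [464.8 175. ] local -93.0 -7.6
a 150 [211.7 279.5] [10, 10, 83] [466.7 179.9] local -91.6 -2.4
c 110 [207.7 248.5] [45, 43, 1146] [519.6 186.4] local -39.6 9.1
c 130 [211.6 245.4] [8, 8, 54] [525.1 179.9] local -33.5 3.2
c 150 [211.4 245.2] [7, 7, 37] [525.4 180.3] local -33.3 3.7
d 110 [218.2 203.1] [10, 9, 56] [598.5 171.1] local 40.4 1.6
d 130 [217.9 203. ] [9, 8, 42] [598.6 171.7] local 40.5 2.2
d 150 [218.2 203.1] [8, 7, 29] [598.5 171.1] local 40.4 1.6
b 110 [220.5 174.2] [45, 45, 1382] [651.1 170.9] local 92.8 6.6
b 130 [226.9 175. ] [39, 45, 824] [649.8 159.5] local 92.6 -4.8
b 150 [227.4 175.1] [38, 45, 720] [649.6 158.7] local 92.5 -5.7
```

```bash
python3 - <<'E'
from tops import *
c=ctrl.camera("wrist");im=c["image"];g=cv2.cvtColor(im,cv2.COLOR_RGB2GRAY);S=cv2.cvtColor(im,cv2.COLOR_RGB2HSV)[...,1]
for r in (135,205,240): print(r,"S",S[r,272:290].tolist(),S[r,346:364].tolist())
def rep(o,mask,box,z):
    x0,x1,y0,y1=box;n,l,st,ce=cv2.connectedComponentsWithStats(mask[y0:y1,x0:x1].astype(np.uint8))
    i=1+np.argmax(st[1:,4]);p=ce[i]+[x0,y0];e=st[i,:2]+(st[i,2:4]-1)/2+[x0,y0]
    for q in (p,e):
        w=onz(c,[q],z)[0,:2]*1e3;print(o,q.round(1),st[i,2:].tolist(),w.round(1),"local",((w-m)@ax).round(1),((w-m)@ay).round(1))
rep("a ring",g>60,(289,348,72,130),.066)
rep("b disc",g>140,(308,334,318,345),.078)
for r in (102,): print(g[r,284:352].tolist())
for r in (330,): print(g[r,300:345].tolist())
for r in range(316,346,2): print(r,g[r,320],end=' ')
E
```

```text
135 S [148, 146, 146, 145, 147, 147, 146, 146, 133, 55, 2, 5, 4, 4, 3, 2, 3, 5] [6, 5, 6, 5, 5, 5, 4, 1, 1, 4, 4, 5, 5, 2, 50, 128, 149, 149]
205 S [146, 148, 146, 146, 146, 147, 146, 147, 146, 146, 136, 66, 3, 4, 5, 4, 3, 5] [5, 3, 3, 3, 3, 5, 9, 4, 5, 4, 4, 3, 46, 124, 146, 146, 146, 146]
240 S [147, 147, 147, 146, 147, 146, 147, 147, 148, 147, 149, 139, 65, 4, 4, 4, 4, 3] [23, 15, 9, 6, 2, 11, 3, 5, 4, 5, 3, 44, 126, 147, 145, 147, 148, 147]
a ring [314.2 101.4] [52, 58, 2150] [465.8 180. ] local -92.5 -2.4
a ring [314.5 100.5] [52, 58, 2150] [465.2 180.3] local -93.1 -2.2
b disc [321.  332.1] [26, 26, 575] [647.1 166.7] local 89.2 2.0
b disc [320.5 331.5] [26, 26, 575] [646.5 166.3] local 88.7 1.6
[229, 229, 223, 155, 176, 116, 62, 106, 147, 156, 155, 151, 114, 81, 74, 75, 80, 116, 158, 162, 164, 166, 164, 165, 165, 166, 166, 164, 165, 165, 164, 164, 162, 164, 164, 164, 164, 164, 163, 163, 163, 164, 163, 163, 164, 153, 89, 77, 76, 78, 85, 119, 157, 160, 160, 152, 110, 46, 32, 28, 29, 28, 30, 29, 29, 30, 30, 57]
[229, 229, 229, 230, 229, 230, 229, 229, 226, 181, 165, 165, 161, 157, 159, 195, 202, 201, 202, 201, 201, 201, 202, 203, 202, 201, 200, 200, 200, 200, 198, 179, 159, 158, 158, 155, 161, 191, 226, 229, 229, 230, 229, 229, 229]
316 68 318 77 320 156 322 157 324 155 326 202 328 201 330 201 332 200 334 201 336 202 338 194 340 161 342 152 344 75
```

```bash
python3 - <<'E'
from tops import *
for k in range(4):
    c=ctrl.camera("wrist");S=cv2.cvtColor(c["image"],cv2.COLOR_RGB2HSV)[...,1]
    out=[]
    for r in (100,135,205,270):
        e=np.where(S[r,250:400]<75)[0][[0,-1]]+250; w=onz(c,[[e[0]-.5,r],[e[1]+.5,r]],.016)[:,:2]*1e3
        out+=[*e.tolist(),*((w-m)@ay).round(1).tolist()]
    T=np.array(c["T"]);print(out,T[:3,3].round(4),ctrl.read_state()["joints"].round(4), ctrl.read_state()["tcp_pos"].round(4))
E
```

```text
[281, 361, -30.9, 37.0, 282, 360, -30.9, 36.9, 284, 358, -31.0, 36.7, 285, 356, -32.0, 36.5] [0.4695 0.18   0.3746] [ 1.8640e-01  1.8070e-01  2.4450e-01  1.6343e+00 -3.0000e-04  2.9090e-01] [0.5491 0.1716 0.2076]
[281, 361, -30.9, 37.0, 282, 360, -31.0, 36.9, 284, 358, -31.1, 36.7, 286, 356, -31.1, 36.4] [0.4695 0.1799 0.3747] [ 1.8640e-01  1.8060e-01  2.4460e-01  1.6342e+00 -2.0000e-04  2.9090e-01] [0.5491 0.1716 0.2077]
[281, 361, -30.9, 37.1, 281, 360, -31.8, 36.9, 284, 358, -31.0, 36.7, 286, 356, -31.1, 36.5] [0.4696 0.1799 0.3748] [ 1.8650e-01  1.8070e-01  2.4470e-01  1.6341e+00 -2.0000e-04  2.9080e-01] [0.5492 0.1716 0.2078]
[280, 361, -31.7, 37.1, 281, 360, -31.7, 37.0, 283, 358, -31.8, 36.8, 285, 356, -31.9, 36.6] [0.4696 0.18   0.3748] [ 1.8660e-01  1.8080e-01  2.4480e-01  1.6341e+00 -1.0000e-04  2.9080e-01] [0.5492 0.1718 0.2078]
```

The arm sways about 3 mm while holding, and the camera T tracks it. Both cameras agree on the objective positions to about 1 mm. Before going to the slim one, I'll check clearance to the dark stand's bar near the knob end.

```bash
python3 - <<'E'
from tops import *
t=ctrl.camera("top");s=ctrl.camera("scene")
for z in (0,.03,.06,.09): print(z,onz(t,[[198,116],[190,95]],z)[:,:2].round(3).tolist(),"scene",onz(s,[[476,362],[497,425]],z)[:,:2].round(3).tolist())
delta([.647,.1665,.12],174.4)
E
```

```text
0 [[0.782, 0.236], [0.824, 0.253]] scene [[0.668, 0.235], [0.756, 0.26]]
0.03 [[0.772, 0.228], [0.812, 0.245]] scene [[0.694, 0.229], [0.777, 0.252]]
0.06 [[0.762, 0.22], [0.801, 0.237]] scene [[0.721, 0.223], [0.798, 0.245]]
0.09 [[0.751, 0.212], [0.789, 0.228]] scene [[0.747, 0.218], [0.818, 0.238]]
t 2.93 tcp [0.5493 0.1721 0.2076] q [ 0.19  0.18  0.25  1.63 -0.    0.29] w 0.0854 F [ 0.6 -0.6  0.7]
shift mm [-97.7   4.6  87.7] turn [ 0.   0.  -0.3]
```

{"fn": "apply_moves", "kwargs": {"plan": [[[-0.03,0.001,0.02],[0,0,0],1],[[-0.065,0.003,0.045],[0,0,0],1],[[-0.09,0.004,0.068],[0,0,0],1],[[-0.098,0.0046,0.088],[0,0,-0.3],1],[[-0.098,0.0046,0.088],[0,0,-0.3],1]]}}

```text
clock: 3.35
tcp_pos: [0.6457, 0.1658, 0.1119]
eef_rot: [-0.155, -3.128, 0.003]
force: [-1.2, -0.3, -1.6]
width: 0.0852
```

```bash
python3 - <<'E'
from tops import *
delta([.647,.1665,.040],174.4)
for k in range(3):
    c=ctrl.camera("wrist"); s=ctrl.read_state(); print(s["tcp_pos"].round(4))
cv2.imwrite("pics/w3.png",c["image"][:,:,::-1])
delta([.647,.1665,.040],174.4)
E
```

```text
t 3.35 tcp [0.6457 0.1658 0.1119] q [ 0.15  0.43  0.37  1.51 -0.    0.25] w 0.0852 F [-1.2 -0.3 -1.6]
shift mm [-1.9  1.1 71.9] turn [-0.2 -0.6 -0.1]
[0.6453 0.1662 0.1149]
[0.6461 0.1667 0.1179]
[0.6469 0.1671 0.12  ]
t 3.5 tcp [0.6469 0.1671 0.12  ] q [0.15 0.43 0.37 1.52 0.   0.25] w 0.0854 F [-0.2  0.2  0.6]
shift mm [-0.2 -0.6 80. ] turn [ 0. -0.  0.]
```

View pics/w3.png

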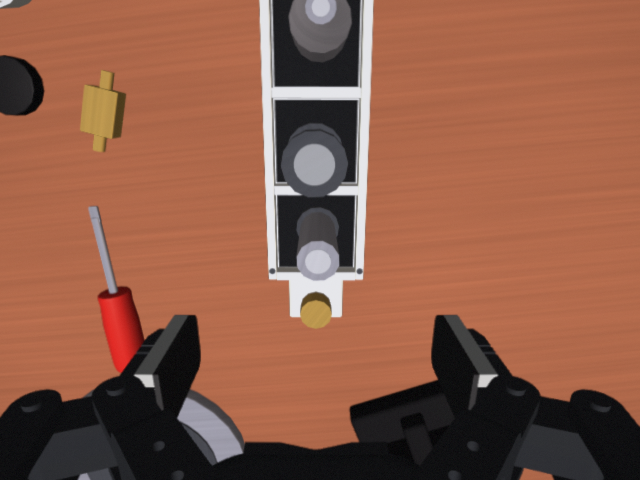

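Slim's top is at (318,262), nearly on the jaw mid-line (about column 315). I'll re-measure numerically now that the arm has settled.

```bash
cat >> tops.py <<'E'
TH=dict(a=140,b=140,c=130,d=130)
def near(o,guess,rad=30,rep=2):
    """bright top disc of one objective in the wrist view -> world, and tool-frame offset from the TCP"""
    for _ in range(rep):
        c=ctrl.camera("wrist");s=ctrl.read_state();g=cv2.cvtColor(c["image"],cv2.COLOR_RGB2GRAY)
        u=proj(c,[*guess,Z[o]])[0].round().astype(int)
        y0,x0=max(u[1]-rad,0),u[0]-rad;r=(g[y0:u[1]+rad,x0:u[0]+rad]>TH[o]).astype(np.uint8)
        n,lab,st,ce=cv2.connectedComponentsWithStats(r)
        for i in range(1,n):
            if st[i,4]<60: continue
            p=ce[i]+[x0,y0];w=onz(c,[p],Z[o])[0]
            print(o,p.round(1),st[i,2:].tolist(),"world",w[:2].round(4),"tool",(Ro.from_rotvec(s["eef_rot"]).inv().apply(w-s["tcp_pos"])*1e3)[:2].round(1))
E
python3 - <<'E'
from tops import *
near("b",[.647,.1665],20); near("d",[.5945,.1713],26,1)
delta([.647,.1665,.040],174.4)
E
```

```text
b [314.9 260. ] [40, 40, 1409] world [0.6476 0.1671] tool [ 0.  -0.3]
b [314.1 257.9] [40, 40, 1400] world [0.6476 0.1669] tool [ 0.4 -0.6]
d [312.  158.9] [41, 41, 1297] world [0.593  0.1715] tool [55.2 -1.5]
t 3.65 tcp [0.648  0.1676 0.1224] q [0.15 0.42 0.37 1.52 0.   0.25] w 0.0854 F [ 0.2 -0.8  0.2]
shift mm [ 1.2 -1.3 82.4] turn [0.1 0.2 0. ]
```

{"fn": "apply_moves", "kwargs": {"plan": [[[0,0,0.012],[0,0,0],1],[[0,0,0.03],[0,0,0],1],[[0,0,0.048],[0,0,0],1],[[0,0,0.062],[0,0,0],1],[[0,0,0.07],[0,0,0],1]]}}

```text
clock: 4.07
tcp_pos: [0.6458, 0.1671, 0.0471]
eef_rot: [-0.152, -3.135, 0.001]
force: [0.7, 0.8, -1.4]
width: 0.0851
```

{"fn": "apply_moves", "kwargs": {"plan": [[[0,0,0.005],[0,0,0],1],[[0,0,0.008],[0,0,0],1],[[0,0,0.01],[0,0,0],1],[[0,0,0.01],[0,0,0],1],[[0,0,0.01],[0,0,0],1]]}}

```text
clock: 4.48
tcp_pos: [0.648, 0.1672, 0.0402]
eef_rot: [0.153, 3.136, 0.001]
force: [-0.2, -0.2, -0.2]
width: 0.0855
```

```bash
python3 - <<'E'
from tops import *
near("b",[.647,.1665],20)
delta([.647,.1665,.040],174.4)
E
```

```text
b [312.5 334.5] [40, 40, 1600] world [0.6468 0.1665] tool [ 1.2 -0.9]
b [312.5 334.5] [40, 40, 1600] world [0.6469 0.1665] tool [ 1.  -0.8]
t 4.58 tcp [0.6481 0.1672 0.0403] q [ 0.15  0.45  0.24  1.36 -0.    0.25] w 0.0856 F [0.  0.2 0.1]
shift mm [ 1.  -0.8  0.3] turn [0.  0.1 0. ]
```

{"fn": "apply_moves", "kwargs": {"plan": [[[0.001,-0.0008,0],[0,0,0],0.5],[[0.001,-0.0008,0],[0,0,0],0],[[0.001,-0.0008,0],[0,0,0],-0.2],[[0.001,-0.0008,0],[0,0,0],-0.3],[[0.001,-0.0008,0],[0,0,0],-0.35]]}}

```text
clock: 5.0
tcp_pos: [0.6463, 0.1665, 0.0392]
eef_rot: [0.153, 3.138, 0.0]
force: [-0.6, -0.1, 0.2]
width: 0.0278
```

{"fn": "apply_moves", "kwargs": {"plan": [[[0,0,0],[0,0,0],-0.4],[[0,0,0],[0,0,0],-0.5],[[0,0,0],[0,0,0],-1],[[0,0,0],[0,0,0],-1],[[0,0,0],[0,0,0],-1]]}}

```text
clock: 5.42
tcp_pos: [0.6464, 0.1667, 0.0395]
eef_rot: [0.153, 3.137, 0.001]
force: [-0.3, 0.8, 1.5]
width: 0.0214
```

```bash
python3 - <<'E'
from tops import *
c=ctrl.camera("wrist");cv2.imwrite("pics/w4.png",c["image"][:,:,::-1])
delta([.647,.1665,.040],174.4)
E
```

```text
t 5.47 tcp [0.6464 0.1667 0.0395] q [0.15 0.44 0.23 1.36 0.   0.25] w 0.0215 F [-0.3  1.9  1.4]
shift mm [-0.6 -0.2 -0.5] turn [0. 0. 0.]
```

View pics/w4.png

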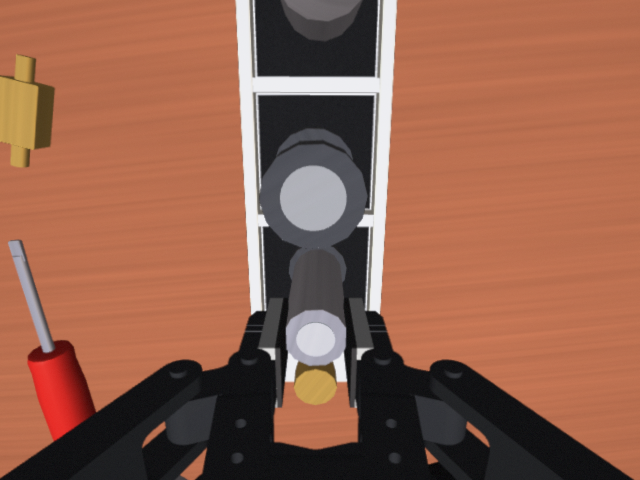

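The slim is between the pads, near-centred (disc at 316,338) and upright. Now lifting.

{"fn": "apply_moves", "kwargs": {"plan": [[[0,0,-0.004],[0,0,0],-1],[[0,0,-0.014],[0,0,0],-1],[[0,0,-0.034],[0,0,0],-1],[[0,0,-0.06],[0,0,0],-1],[[0,0,-0.085],[0,0,0],-1]]}}

```text
clock: 5.88
tcp_pos: [0.6453, 0.166, 0.1245]
eef_rot: [-0.153, -3.135, 0.002]
force: [0.1, 0.3, -0.6]
width: 0.0215
```

{"fn": "apply_moves", "kwargs": {"plan": [[[0,0.004,-0.01],[0,0,0],-1],[[0.001,0.0,-0.014],[0,0,0],-1],[[0.001,0,-0.015],[0,0,0],-1],[[0.001,0,-0.015],[0,0,0],-1],[[0.001,0,-0.015],[0,0,0],-1]]}}

```text
clock: 6.3
tcp_pos: [0.6442, 0.1661, 0.1374]
eef_rot: [-0.153, -3.135, 0.001]
force: [-0.1, -0.2, -2.7]
width: 0.0213
```

```bash
cat > rk.py <<'E'
from tops import *
RC=np.array([.5296,-.1967]);RY=6.0
def slot(x): a=np.radians(RY);return RC+x/1e3*np.array([np.cos(a),np.sin(a)])
E
python3 - <<'E'
from rk import *
for x in (-93,-31,31,93): print(x,slot(x).round(4))
delta([*slot(-93),.14],180+RY)
c=ctrl.camera("scene");cv2.imwrite("pics/s2.png",cv2.resize(c["image"][60:420,150:630],(800,600))[:,:,::-1])
E
```

```text
-93 [ 0.4371 -0.2064]
-31 [ 0.4988 -0.1999]
31 [ 0.5604 -0.1935]
93 [ 0.6221 -0.187 ]
t 6.3 tcp [0.6442 0.1661 0.1374] q [ 0.15  0.42  0.4   1.55 -0.    0.25] w 0.0213 F [-0.1 -0.2 -2.7]
shift mm [ 169.8 -390.9   -1.7] turn [ -0.   -0.2 -11.6]
```

View pics/s2.png

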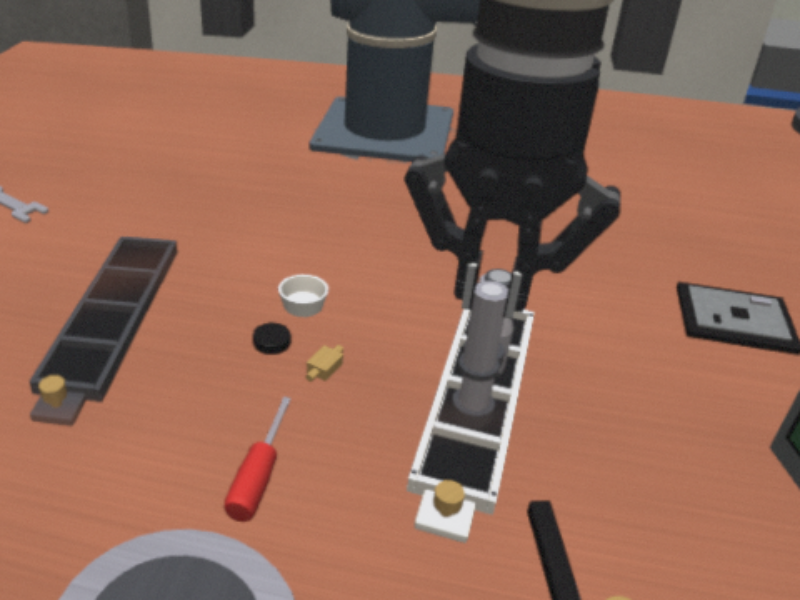

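Slim is lifted, with its top at about (490,290) in this crop. I'll check its real height in the grip by projection.

```bash
python3 - <<'E'
from rk import *
s=ctrl.read_state();p=s["tcp_pos"];c=ctrl.camera("scene")
f=lambda u:((u-[150,60])*800/480).round(0).tolist()
for z in (p[2]-.032,p[2]+.038,p[2]-.014,p[2]+.005): print(round(z,3),f(proj(c,[p[0],p[1],z])[0]))
near("b",[p[0],p[1]],30,1)
E
```

```text
0.105 [476.0, 367.0]
0.175 [491.0, 289.0]
0.123 [480.0, 348.0]
0.142 [484.0, 328.0]
```

{"fn": "apply_moves", "kwargs": {"plan": [[[0.0017,-0.0039,0],[0,0,0],-1],[[0.006,-0.0137,0],[0,0,0],-1],[[0.0136,-0.0313,0],[0,0,0],-1],[[0.0255,-0.0587,0],[0,0,0],-1],[[0.039,-0.09,0],[0,0,0],-1]]}}

```text
clock: 6.87
tcp_pos: [0.5971, 0.0807, 0.1385]
eef_rot: [-0.15, -3.138, -0.0]
force: [0.8, -1.0, -2.3]
width: 0.0216
```

{"fn": "apply_moves", "kwargs": {"plan": [[[0.0153,-0.0352,0],[0,0,0],-1],[[0.0306,-0.0704,0],[0,0,0],-1],[[0.0459,-0.1056,0],[0,0,0],-1],[[0.0612,-0.1408,0],[0,0,0],-1],[[0.0765,-0.176,0],[0,0,0],-1]]}}

```text
clock: 7.28
tcp_pos: [0.5029, -0.0883, 0.139]
eef_rot: [-0.152, -3.138, 0.0]
force: [0.5, 0.1, -1.2]
width: 0.0219
```

{"fn": "apply_moves", "kwargs": {"plan": [[[0.0153,-0.0352,0],[0,0,-2],-1],[[0.0289,-0.0665,0],[0,0,-5],-1],[[0.0408,-0.0938,0],[0,0,-8],-1],[[0.0493,-0.1134,0],[0,0,-10.5],-1],[[0.0545,-0.125,0],[0,0,-11.5],-1]]}}

```text
clock: 7.7
tcp_pos: [0.4362, -0.2083, 0.1391]
eef_rot: [0.16, -3.137, 0.001]
force: [0.3, 1.4, -2.0]
width: 0.0214
```

```bash
python3 - <<'E'
from rk import *
for k in range(5): ctrl.camera("wrist")
c=ctrl.camera("wrist");cv2.imwrite("pics/w5.png",c["image"][:,:,::-1])
delta([*slot(-93),.041],180+RY)
print(proj(c,[[*slot(x),.016] for x in (-93,-31,31,93)]).round(0).tolist())
E
```

```text
t 8.0 tcp [ 0.4382 -0.2053  0.1391] q [-0.58 -0.06 -0.15  1.49  0.   -0.68] w 0.0214 F [ 0.2  0.1 -1. ]
shift mm [ 1.2 -1.1 98.1] turn [ 0.  0. -0.]
[[314.0, 218.0], [314.0, 294.0], [314.0, 362.0], [314.0, 421.0]]
```

View pics/w5.png

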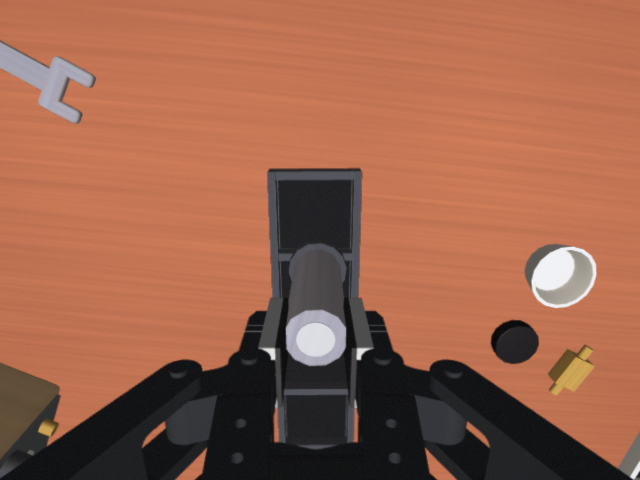

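The far compartment centre is at about (315,213) against a predicted (314,218), so it agrees to a few mm. Lowering into it.

{"fn": "apply_moves", "kwargs": {"plan": [[[0.001,0,0.008],[0,0,0],-1],[[0.002,-0.001,0.026],[0,0,0],-1],[[0.002,-0.001,0.048],[0,0,0],-1],[[0.002,-0.001,0.068],[0,0,0],-1],[[0.002,-0.001,0.082],[0,0,0],-1]]}}

```text
clock: 8.42
tcp_pos: [0.4353, -0.2056, 0.0544]
eef_rot: [0.165, -3.135, -0.003]
force: [-0.3, 0.7, -1.7]
width: 0.0215
```

{"fn": "apply_moves", "kwargs": {"plan": [[[0,0,0.007],[0,0,0],-1],[[0,0,0.011],[0,0,0],-1],[[0,0,0.013],[0,0,0],-1],[[0,0,0.013],[0,0,0],-1],[[0,0,0.013],[0,0,0],-1]]}}

```text
clock: 8.83
tcp_pos: [0.437, -0.2076, 0.0452]
eef_rot: [-0.163, 3.136, -0.002]
force: [-0.4, -0.9, -1.1]
width: 0.0214
```

```bash
python3 - <<'E'
from rk import *
for k in range(2): ctrl.camera("wrist")
delta([*slot(-94),.040],180+RY)
E
```

```text
t 8.93 tcp [ 0.437  -0.2078  0.0454] q [-0.58 -0.03 -0.31  1.3  -0.   -0.69] w 0.0216 F [ 0.7  0.2 -1.8]
shift mm [0.8 1.4 5.4] turn [-0.1  0.1 -0.1]
```

{"fn": "apply_moves", "kwargs": {"plan": [[[0,0,0.001],[0,0,0],-1],[[0,0,0.002],[0,0,0],-1],[[0,0,0.003],[0,0,0],-1],[[0,0,0.004],[0,0,0],-1],[[0,0,0.0045],[0,0,0],-1]]}}

```text
clock: 9.35
tcp_pos: [0.4361, -0.2072, 0.0395]
eef_rot: [0.162, -3.137, -0.0]
force: [-0.1, 0.2, -1.5]
width: 0.0214
```

{"fn": "apply_moves", "kwargs": {"plan": [[[0,0,0.0003],[0,0,0],-1],[[0,0,0.0006],[0,0,0],-1],[[0,0,0.0009],[0,0,0],-1],[[0,0,0.001],[0,0,0],-1],[[0,0,0.001],[0,0,0],-1]]}}

```text
clock: 9.77
tcp_pos: [0.4364, -0.2072, 0.0394]
eef_rot: [-0.162, 3.137, -0.0]
force: [-1.8, 1.7, 4.5]
width: 0.0216
```

```bash
python3 - <<'E'
from rk import *
for k in range(2): ctrl.camera("wrist"); print(ctrl.read_state()["force"].round(1))
delta([*slot(-94),.040],180+RY)
E
```

```text
[-1.4  1.5  4.4]
[-0.7  1.9  5.9]
t 9.87 tcp [ 0.4365 -0.2072  0.0394] q [-0.58 -0.03 -0.31  1.29  0.   -0.69] w 0.0214 F [-0.7  1.9  5.9]
shift mm [ 0.3  0.7 -0.6] turn [-0.   0.  -0.1]
```

Contact, with about 5 N upward. Release slowly, then retreat.

{"fn": "apply_moves", "kwargs": {"plan": [[[0,0,0],[0,0,0],-0.45],[[0,0,0],[0,0,0],-0.4],[[0,0,0],[0,0,0],-0.3],[[0,0,0],[0,0,0],0],[[0,0,0],[0,0,0],0.5]]}}

```text
clock: 10.28
tcp_pos: [0.4359, -0.2073, 0.0382]
eef_rot: [0.162, -3.137, -0.0]
force: [-0.0, 0.1, 0.0]
width: 0.0529
```

{"fn": "apply_moves", "kwargs": {"plan": [[[0,0,0],[0,0,0],1],[[0,0,0],[0,0,0],1],[[0,0,-0.012],[0,0,0],1],[[0,0,-0.035],[0,0,0],1],[[0,0,-0.06],[0,0,0],1]]}}

```text
clock: 10.7
tcp_pos: [0.435, -0.2065, 0.0986]
eef_rot: [0.162, -3.135, -0.003]
force: [0.1, 0.1, 0.7]
width: 0.0857
```

{"fn": "apply_moves", "kwargs": {"plan": [[[0,0,-0.025],[0,0,0],1],[[0,0,-0.04],[0,0,0],1],[[0,0,-0.045],[0,0,0],1],[[0,0,-0.045],[0,0,0],1],[[0,0,-0.045],[0,0,0],1]]}}

```text
clock: 11.12
tcp_pos: [0.4361, -0.2073, 0.1436]
eef_rot: [0.162, -3.137, 0.0]
force: [-0.6, 0.0, 0.2]
width: 0.0854
```

```bash
python3 - <<'E'
from rk import *
c=ctrl.camera("wrist");cv2.imwrite("pics/w6.png",c["image"][:,:,::-1])
delta([.594,.1714,.145],174.4)
E
```

```text
t 11.17 tcp [ 0.4356 -0.2069  0.1427] q [-0.58 -0.07 -0.14  1.5   0.   -0.69] w 0.0855 F [0.5 0.7 0.5]
shift mm [-196.6  359.9   -2.2] turn [ 0.1 -0.1 11.5]
```

View pics/w6.png

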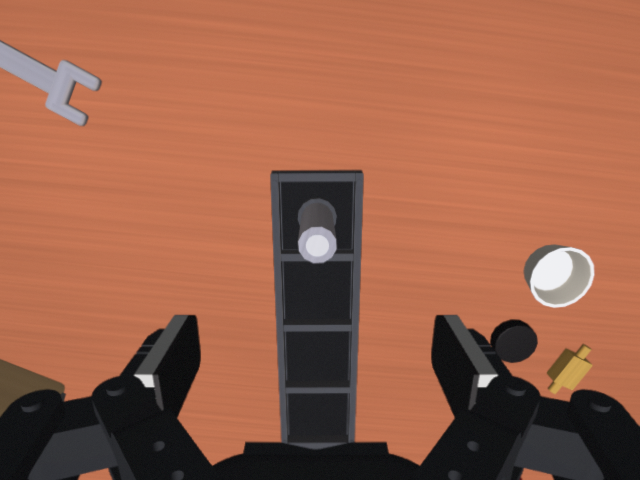

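Slim stands upright in the far compartment, foot at about (317,213) and top at (317,246). Next is the collared one. I've viewed 10 pictures so far.

{"fn": "apply_moves", "kwargs": {"plan": [[[-0.002,0.0036,0],[0,0,0],1],[[-0.0069,0.0126,0],[0,0,0],1],[[-0.0157,0.0288,0],[0,0,0],1],[[-0.0295,0.054,0],[0,0,0],1],[[-0.0452,0.0828,-0.002],[0,0,0],1]]}}

```text
clock: 11.58
tcp_pos: [0.4719, -0.119, 0.1442]
eef_rot: [0.159, -3.135, -0.002]
force: [0.6, -0.7, 0.2]
width: 0.0852
```

{"fn": "apply_moves", "kwargs": {"plan": [[[-0.0177,0.0324,0],[0,0,0],1],[[-0.0354,0.0648,0],[0,0,0],1],[[-0.0531,0.0972,0],[0,0,0],1],[[-0.0708,0.1296,0],[0,0,0],1],[[-0.0885,0.162,0],[0,0,0],1]]}}

```text
clock: 12.0
tcp_pos: [0.5435, 0.0529, 0.1446]
eef_rot: [0.163, -3.136, -0.001]
force: [0.3, -0.0, 0.7]
width: 0.0853
```

{"fn": "apply_moves", "kwargs": {"plan": [[[-0.0177,0.0324,0],[0,0,2],1],[[-0.0334,0.0612,0],[0,0,5],1],[[-0.0472,0.0864,0],[0,0,8],1],[[-0.057,0.1044,0],[0,0,10.5],1],[[-0.0629,0.1152,0],[0,0,11.5],1]]}}

```text
clock: 12.42
tcp_pos: [0.594, 0.1749, 0.144]
eef_rot: [-0.151, -3.136, -0.001]
force: [-0.6, -0.8, 0.5]
width: 0.0857
```

```bash
python3 - <<'E'
from rk import *
for k in range(3): ctrl.camera("wrist")
near("d",[.594,.1714],40); near("c",[.5245,.1803],25,1)
delta([.594,.1714,.046],174.4)
E
```

```text
d [276.8 251.4] [14, 80, 646] world [0.5929 0.1501] tool [ -1.4 -21.4]
d [349.3 253.2] [13, 80, 384] world [0.598  0.1925] tool [-2.4 21.3]
d [312.8 248.8] [34, 32, 855] world [0.5932 0.1713] tool [ 0.3 -0.2]
d [278.7 251.3] [14, 80, 620] world [0.593  0.1501] tool [ -1.4 -20.7]
d [351.2 253.1] [13, 80, 420] world [0.5982 0.1926] tool [-2.5 22.1]
d [314.7 248.4] [34, 32, 859] world [0.5933 0.1715] tool [0.4 0.5]
c [321.2 125.2] [26, 27, 534] world [0.5241 0.1811] tool [70.4  3.8]
t 12.72 tcp [0.5939 0.1705 0.1453] q [ 0.17  0.29  0.25  1.53 -0.    0.27] w 0.0854 F [-0.8  0.   0.5]
shift mm [-0.1  0.9 99.3] turn [-0.  -0.1  0. ]
```

{"fn": "apply_moves", "kwargs": {"plan": [[[0.0005,0.0005,0.01],[0,0,0],1],[[0.0005,0.0005,0.03],[0,0,0],1],[[0.0005,0.0005,0.055],[0,0,0],1],[[0.0005,0.0005,0.075],[0,0,0],1],[[0.0005,0.0005,0.088],[0,0,0],1]]}}

```text
clock: 13.13
tcp_pos: [0.5921, 0.1703, 0.0543]
eef_rot: [-0.155, -3.134, 0.002]
force: [0.6, -0.9, -0.1]
width: 0.0854
```

{"fn": "apply_moves", "kwargs": {"plan": [[[0,0,0.006],[0,0,0],1],[[0,0,0.009],[0,0,0],1],[[0,0,0.011],[0,0,0],1],[[0,0,0.011],[0,0,0],1],[[0,0,0.011],[0,0,0],1]]}}

```text
clock: 13.55
tcp_pos: [0.5952, 0.1718, 0.0482]
eef_rot: [0.153, 3.135, 0.001]
force: [0.6, -0.0, 1.9]
width: 0.0855
```

```bash
python3 - <<'E'
from rk import *
ctrl.camera("wrist");near("d",[.5933,.1714],45)
delta([.5933,.1714,.046],174.4)
E
```

```text
d [269.7 310. ] [6, 29, 73] world [0.5826 0.1569] tool [ 11.  -16.1]
d [313. 333.] [55, 49, 2115] world [0.5934 0.1713] tool [ 1.6 -0.7]
d [268.9 356.5] [3, 43, 92] world [0.6018 0.154 ] tool [ -8.3 -17.1]
d [269.6 310.1] [6, 29, 74] world [0.5825 0.1569] tool [ 10.9 -16.1]
d [313.  333.4] [55, 48, 2116] world [0.5934 0.1713] tool [ 1.5 -0.7]
d [268.9 356.8] [3, 43, 91] world [0.6017 0.154 ] tool [ -8.5 -17.1]
t 13.7 tcp [0.595  0.1719 0.048 ] q [0.17 0.31 0.08 1.34 0.   0.27] w 0.0855 F [-0.3 -0.  -0.1]
shift mm [ 1.7 -0.6  2. ] turn [0.  0.1 0. ]
```

{"fn": "apply_moves", "kwargs": {"plan": [[[0.0015,-0.0006,0.002],[0,0,0],0.5],[[0.0015,-0.0006,0.002],[0,0,0],0],[[0.0015,-0.0006,0.002],[0,0,0],-0.15],[[0.0015,-0.0006,0.002],[0,0,0],-0.25],[[0.0015,-0.0006,0.002],[0,0,0],-0.3]]}}

```text
clock: 14.12
tcp_pos: [0.5928, 0.1712, 0.045]
eef_rot: [0.153, 3.137, 0.0]
force: [0.2, 0.0, -1.5]
width: 0.0311
```

{"fn": "apply_moves", "kwargs": {"plan": [[[0,0,0],[0,0,0],-0.35],[[0,0,0],[0,0,0],-0.45],[[0,0,0],[0,0,0],-1],[[0,0,0],[0,0,0],-1],[[0,0,0],[0,0,0],-1]]}}

```text
clock: 14.53
tcp_pos: [0.5928, 0.1712, 0.045]
eef_rot: [0.153, 3.137, 0.0]
force: [0.2, 0.3, 2.8]
width: 0.0307
```

```bash
python3 - <<'E'
from rk import *
c=ctrl.camera("wrist");cv2.imwrite("pics/w7.png",c["image"][:,:,::-1])
delta([.5933,.1714,.046],174.4)
E
```

```text
t 14.58 tcp [0.5928 0.1712 0.045 ] q [ 0.17  0.31  0.07  1.33 -0.    0.27] w 0.0304 F [ 0.1 -0.7  2.4]
shift mm [-0.4  0.3 -1. ] turn [0. 0. 0.]
```

View pics/w7.png

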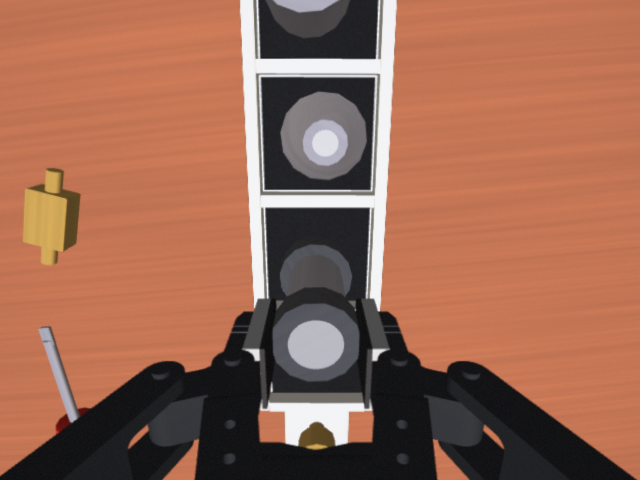

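The width of 30.4 mm (the sensor reads about 2.5 mm low) means the pads are on the 33 mm head, only by their top ends. Picture w7 shows the head disc at (316,345) close to the pads. I'll reopen a little, go up 24 mm and grip squarely on the head.

{"fn": "apply_moves", "kwargs": {"plan": [[[0,0,0],[0,0,0],-0.2],[[0,0,0],[0,0,0],0.0],[[0,0,0],[0,0,0],0.4],[[0,0,0],[0,0,0],0.4],[[0,0,-0.005],[0,0,0],0.4]]}}

```text
clock: 15.0
tcp_pos: [0.5914, 0.171, 0.0483]
eef_rot: [-0.153, -3.135, 0.001]
force: [-1.3, 0.4, -1.4]
width: 0.0599
```

{"fn": "apply_moves", "kwargs": {"plan": [[[0,0,-0.008],[0,0,0],0.4],[[0,0,-0.015],[0,0,0],0.4],[[0,0,-0.019],[0,0,0],0.4],[[0,0,-0.019],[0,0,0],0.4],[[0,0,-0.019],[0,0,0],0.2]]}}

```text
clock: 15.42
tcp_pos: [0.5933, 0.1713, 0.0698]
eef_rot: [0.153, 3.136, 0.001]
force: [0.4, -0.0, 0.2]
width: 0.0515
```

```bash
python3 - <<'E'
from rk import *
ctrl.camera("wrist");near("d",[.5933,.1714],36)
delta([.5933,.1714,.069],174.4)
E
```

```text
d [315.5 311.9] [48, 43, 1675] world [0.5937 0.1714] tool [-1.2  0.3]
d [315.7 313. ] [49, 43, 1684] world [0.5937 0.1714] tool [-1.3  0.4]
t 15.57 tcp [0.5923 0.1712 0.0684] q [0.17 0.3  0.11 1.38 0.   0.27] w 0.0515 F [0.6 0.1 0.2]
shift mm [-1.   0.3 -0.6] turn [-0. -0.  0.]
```

{"fn": "apply_moves", "kwargs": {"plan": [[[-0.001,0.0003,0],[0,0,0],0],[[-0.001,0.0003,0],[0,0,0],-0.1],[[-0.001,0.0003,0],[0,0,0],-0.15],[[-0.001,0.0003,0],[0,0,0],-0.2],[[-0.001,0.0003,0],[0,0,0],-0.25]]}}

```text
clock: 15.98
tcp_pos: [0.5935, 0.1714, 0.0686]
eef_rot: [-0.153, -3.138, 0.0]
force: [0.3, -0.0, 0.7]
width: 0.0321
```

{"fn": "apply_moves", "kwargs": {"plan": [[[0,0,0],[0,0,0],-0.3],[[0,0,0],[0,0,0],-0.5],[[0,0,0],[0,0,0],-1],[[0,0,0],[0,0,0],-1],[[0,0,0],[0,0,0],-1]]}}

```text
clock: 16.4
tcp_pos: [0.5936, 0.1714, 0.0687]
eef_rot: [0.153, 3.138, 0.0]
force: [0.3, -1.0, 0.2]
width: -0.0004
```

{"fn": "apply_moves", "kwargs": {"plan": [[[0,0,-0.002],[0,0,0],-1],[[0,0,-0.01],[0,0,0],-1],[[0,0,-0.03],[0,0,0],-1],[[0,0,-0.056],[0,0,0],-1],[[0,0,-0.08],[0,0,0],-1]]}}

```text
clock: 16.82
tcp_pos: [0.5932, 0.1713, 0.1499]
eef_rot: [-0.153, -3.137, 0.0]
force: [0.8, 0.8, 0.3]
width: 0.0003
```

{"fn": "apply_moves", "kwargs": {"plan": [[[0,0,-0.012],[0,0,0],-1],[[0,0,-0.018],[0,0,0],-1],[[0,0,-0.02],[0,0,0],-1],[[0,0,-0.02],[0,0,0],-1],[[0,0,-0.02],[0,0,0],-1]]}}

```text
clock: 17.23
tcp_pos: [0.5928, 0.1713, 0.167]
eef_rot: [-0.153, -3.135, 0.001]
force: [-0.8, -0.7, -1.1]
width: -0.0
```

```bash
python3 - <<'E'
from rk import *
delta([*slot(-32),.17],180+RY)
s=ctrl.read_state();p=s["tcp_pos"];c=ctrl.camera("scene")
cv2.imwrite("pics/s3.png",cv2.resize(c["image"][130:370,330:570],(600,600),interpolation=cv2.INTER_CUBIC)[:,:,::-1])
f=lambda u:((u-[330,130])*2.5).round(0).tolist()
for h in (0,.064,.078): print(h,f(proj(c,[p[0],p[1],p[2]-.0685+.008+h])[0]))
E
```

```text
t 17.23 tcp [0.5928 0.1713 0.167 ] q [0.17 0.29 0.29 1.58 0.   0.27] w -0.0 F [-0.8 -0.7 -1.1]
shift mm [  58.5 -378.8   -2.6] turn [ -0.   -0.2 -11.6]
0 [282.0, 313.0]
0.064 [301.0, 210.0]
0.078 [306.0, 185.0]
```

View pics/s3.png

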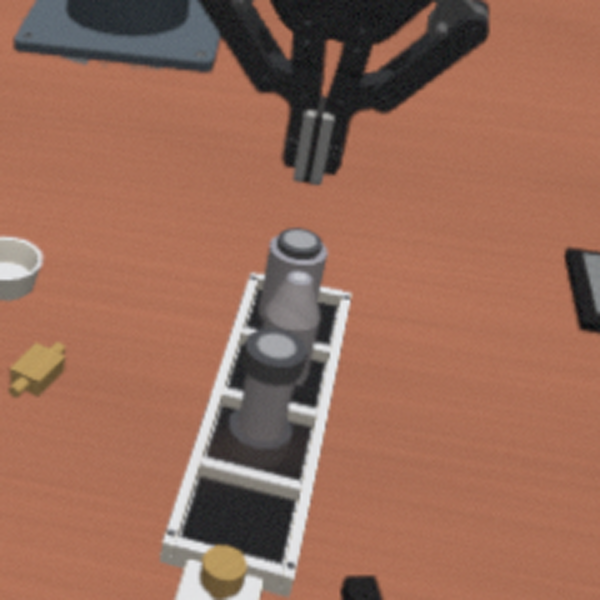

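The collared one is still standing undisturbed (head at (277,350) in the crop). The jaws shut above it: the visible fingertips at (312,183) are at z ≈ TCP + 18 mm, not 14 mm ahead as described. So the earlier hold at TCP z = 45 mm was squarely on the head, and I'll go back to it. I'll use this tip offset for the rest too. I've viewed 12 pictures so far.

{"fn": "apply_moves", "kwargs": {"plan": [[[0,0,0],[0,0,0],1],[[0,0,0],[0,0,0],1],[[0,0,0.003],[0,0,0],1],[[0,0,0.012],[0,0,0],1],[[0,0,0.03],[0,0,0],1]]}}

```text
clock: 17.7
tcp_pos: [0.5952, 0.1717, 0.1404]
eef_rot: [0.153, 3.133, 0.002]
force: [0.2, -0.2, 0.1]
width: 0.0604
```

{"fn": "apply_moves", "kwargs": {"plan": [[[0,0,0.022],[0,0,0],1],[[0,0,0.046],[0,0,0],1],[[0,0,0.068],[0,0,0],1],[[0,0,0.082],[0,0,0],1],[[0,0,0.09],[0,0,0],1]]}}

```text
clock: 18.12
tcp_pos: [0.5911, 0.1709, 0.0446]
eef_rot: [-0.153, -3.132, 0.002]
force: [-0.4, -0.5, -0.5]
width: 0.0858
```

```bash
python3 - <<'E'
from rk import *
for _ in range(4): ctrl.camera("wrist")
near("d",[.5933,.1714],36,1)
delta([.5935,.1714,.045],174.4)
E
```

```text
d [314.5 335.6] [54, 48, 2075] world [0.5938 0.1713] tool [ 0.7 -0.3]
t 18.37 tcp [0.5945 0.1716 0.05  ] q [0.17 0.31 0.08 1.34 0.   0.27] w 0.0855 F [-0.2  0.4  0.6]
shift mm [ 1.  -0.3  5. ] turn [0.  0.1 0. ]
```

{"fn": "apply_moves", "kwargs": {"plan": [[[0.0007,-0.0003,0.0025],[0,0,0],0.5],[[0.0007,-0.0003,0.0045],[0,0,0],0],[[0.0007,-0.0003,0.0045],[0,0,0],-0.1],[[0.0007,-0.0003,0.0045],[0,0,0],-0.15],[[0.0007,-0.0003,0.0045],[0,0,0],-0.2]]}}

```text
clock: 18.78
tcp_pos: [0.5931, 0.1712, 0.0445]
eef_rot: [0.153, 3.137, 0.0]
force: [0.9, -0.8, 0.6]
width: 0.0346
```

{"fn": "apply_moves", "kwargs": {"plan": [[[0,0,0],[0,0,0],-0.25],[[0,0,0],[0,0,0],-0.35],[[0,0,0],[0,0,0],-1],[[0,0,0],[0,0,0],-1],[[0,0,0],[0,0,0],-1]]}}

```text
clock: 19.2
tcp_pos: [0.5934, 0.1712, 0.0448]
eef_rot: [0.153, 3.137, 0.0]
force: [1.0, 0.4, 3.0]
width: 0.0308
```

{"fn": "apply_moves", "kwargs": {"plan": [[[0,0,-0.002],[0,0,0],-1],[[0,0,-0.01],[0,0,0],-1],[[0,0,-0.03],[0,0,0],-1],[[0,0,-0.056],[0,0,0],-1],[[0,0,-0.08],[0,0,0],-1]]}}

```text
clock: 19.62
tcp_pos: [0.5915, 0.1709, 0.1237]
eef_rot: [-0.153, -3.134, 0.001]
force: [0.2, 1.0, -2.0]
width: 0.0308
```

{"fn": "apply_moves", "kwargs": {"plan": [[[0,0,-0.012],[0,0,0],-1],[[0,0,-0.018],[0,0,0],-1],[[0,0,-0.02],[0,0,0],-1],[[0,0,-0.02],[0,0,0],-1],[[0,0,-0.02],[0,0,0],-1]]}}

```text
clock: 20.03
tcp_pos: [0.5918, 0.171, 0.1422]
eef_rot: [-0.153, -3.135, 0.001]
force: [0.1, 0.3, -1.7]
width: 0.0309
```

```bash
python3 - <<'E'
from rk import *
ctrl.camera("wrist");delta([*slot(-31),.143],180+RY)
E
```

```text
t 20.08 tcp [0.5917 0.171  0.142 ] q [0.17 0.29 0.24 1.53 0.   0.27] w 0.0306 F [-0.4  0.2 -1.6]
shift mm [  56.4 -378.2   -0.4] turn [ -0.   -0.2 -11.6]
```

{"fn": "apply_moves", "kwargs": {"plan": [[[0.0006,-0.0038,0],[0,0,0],-1],[[0.002,-0.0132,0],[0,0,0],-1],[[0.0045,-0.0302,0],[0,0,0],-1],[[0.0085,-0.0567,0],[0,0,0],-1],[[0.013,-0.087,0],[0,0,0],-1]]}}

```text
clock: 20.5
tcp_pos: [0.5707, 0.0852, 0.1434]
eef_rot: [-0.15, -3.137, 0.0]
force: [0.6, -0.6, -1.7]
width: 0.0307
```

{"fn": "apply_moves", "kwargs": {"plan": [[[0.0051,-0.034,0],[0,0,0],-1],[[0.0102,-0.068,0],[0,0,0],-1],[[0.0152,-0.102,0],[0,0,0],-1],[[0.0203,-0.136,0],[0,0,0],-1],[[0.0254,-0.17,0],[0,0,0],-1]]}}

```text
clock: 20.92
tcp_pos: [0.5282, -0.083, 0.1438]
eef_rot: [-0.153, -3.137, 0.0]
force: [0.8, -0.8, -2.1]
width: 0.0306
```

{"fn": "apply_moves", "kwargs": {"plan": [[[0.0051,-0.034,0],[0,0,-2],-1],[[0.0096,-0.0643,0],[0,0,-5],-1],[[0.0135,-0.0907,0],[0,0,-8],-1],[[0.0164,-0.1096,0],[0,0,-10.5],-1],[[0.018,-0.121,0],[0,0,-11.5],-1]]}}

```text
clock: 21.33
tcp_pos: [0.4982, -0.2025, 0.1437]
eef_rot: [0.16, -3.136, 0.001]
force: [0.1, 0.4, -1.1]
width: 0.0304
```

```bash
python3 - <<'E'
from rk import *
for _ in range(6): ctrl.camera("wrist")
delta([*slot(-31),.0455],180+RY)
E
```

```text
t 21.63 tcp [ 0.4998 -0.1988  0.144 ] q [-0.5   0.08  0.    1.5   0.   -0.61] w 0.0306 F [ 0.5  0.3 -2.9]
shift mm [ 1.1 -1.1 98.5] turn [ 0.  -0.  -0.1]
```

{"fn": "apply_moves", "kwargs": {"plan": [[[0.0005,0,0.008],[0,0,0],-1],[[0.001,-0.001,0.026],[0,0,0],-1],[[0.001,-0.001,0.048],[0,0,0],-1],[[0.001,-0.001,0.068],[0,0,0],-1],[[0.001,-0.001,0.082],[0,0,0],-1]]}}

```text
clock: 22.05
tcp_pos: [0.498, -0.199, 0.0594]
eef_rot: [0.164, -3.135, -0.003]
force: [-0.1, -0.2, -2.5]
width: 0.0307
```

{"fn": "apply_moves", "kwargs": {"plan": [[[0,0,0.007],[0,0,0],-1],[[0,0,0.011],[0,0,0],-1],[[0,0,0.013],[0,0,0],-1],[[0,0,0.013],[0,0,0],-1],[[0,0,0.013],[0,0,0],-1]]}}

```text
clock: 22.47
tcp_pos: [0.4999, -0.201, 0.0504]
eef_rot: [-0.162, 3.136, -0.002]
force: [0.0, -1.2, -1.7]
width: 0.0309
```

```bash
python3 - <<'E'
from rk import *
for _ in range(2): ctrl.camera("wrist")
delta([*slot(-31),.0448],180+RY)
E
```

```text
t 22.57 tcp [ 0.5    -0.2011  0.0505] q [-0.51  0.1  -0.15  1.31 -0.   -0.61] w 0.0308 F [ 0.1 -0.  -1.6]
shift mm [1.2 1.3 5.7] turn [-0.1  0.1 -0.1]
```

{"fn": "apply_moves", "kwargs": {"plan": [[[0,0,0.001],[0,0,0],-1],[[0,0,0.002],[0,0,0],-1],[[0,0,0.003],[0,0,0],-1],[[0,0,0.004],[0,0,0],-1],[[0,0,0.0045],[0,0,0],-1]]}}

```text
clock: 22.98
tcp_pos: [0.4991, -0.2007, 0.0449]
eef_rot: [-0.162, 3.137, 0.0]
force: [0.0, 0.4, 1.0]
width: 0.0305
```

{"fn": "apply_moves", "kwargs": {"plan": [[[0,0,0.0004],[0,0,0],-1],[[0,0,0.0008],[0,0,0],-1],[[0,0,0.001],[0,0,0],-1],[[0,0,0.001],[0,0,0],-1],[[0,0,0.001],[0,0,0],-1]]}}

```text
clock: 23.4
tcp_pos: [0.4995, -0.2007, 0.0448]
eef_rot: [-0.162, 3.136, -0.001]
force: [-0.8, 1.3, 6.4]
width: 0.0308
```

```bash
python3 - <<'E'
from rk import *
for k in range(2): ctrl.camera("wrist"); print(ctrl.read_state()["force"].round(1))
delta([*slot(-31),.0448],180+RY)
E
```

```text
[-1.7  2.1  6.2]
[-0.9  0.3  6.1]
t 23.5 tcp [ 0.4995 -0.2007  0.0448] q [-0.51  0.11 -0.16  1.3   0.   -0.61] w 0.031 F [-0.9  0.3  6.1]
shift mm [0.7 0.9 0. ] turn [-0.   0.1 -0.1]
```

{"fn": "apply_moves", "kwargs": {"plan": [[[0,0,-0.0005],[0,0,0],-0.25],[[0,0,-0.0005],[0,0,0],-0.2],[[0,0,-0.0005],[0,0,0],-0.1],[[0,0,-0.0005],[0,0,0],0.2],[[0,0,-0.0005],[0,0,0],0.6]]}}

```text
clock: 23.92
tcp_pos: [0.499, -0.2007, 0.0439]
eef_rot: [0.162, -3.137, -0.0]
force: [-0.1, 0.4, -0.3]
width: 0.0617
```

{"fn": "apply_moves", "kwargs": {"plan": [[[0,0,0],[0,0,0],1],[[0,0,0],[0,0,0],1],[[0,0,-0.012],[0,0,0],1],[[0,0,-0.035],[0,0,0],1],[[0,0,-0.06],[0,0,0],1]]}}

```text
clock: 24.33
tcp_pos: [0.4978, -0.2, 0.104]
eef_rot: [0.162, -3.134, -0.003]
force: [0.5, -0.5, -0.2]
width: 0.0854
```

{"fn": "apply_moves", "kwargs": {"plan": [[[0,0,-0.025],[0,0,0],1],[[0,0,-0.036],[0,0,0],1],[[0,0,-0.04],[0,0,0],1],[[0,0,-0.04],[0,0,0],1],[[0,0,-0.04],[0,0,0],1]]}}

```text
clock: 24.75
tcp_pos: [0.4987, -0.2004, 0.1433]
eef_rot: [0.162, -3.136, -0.001]
force: [0.0, -0.1, -0.2]
width: 0.0854
```

```bash
python3 - <<'E'
from rk import *
c=ctrl.camera("wrist");cv2.imwrite("pics/w8.png",c["image"][:,:,::-1])
near("d",slot(-31),40,1);near("b",slot(-93),30,1)
delta([.5243,.181,.145],174.4)
E
```

```text
d [313.9 253.2] [35, 33, 889] world [ 0.5002 -0.2004] tool [-2.3 -0.7]
b [315.2 139.5] [42, 42, 1380] world [ 0.4359 -0.2061] tool [62.2  0.2]
t 24.9 tcp [ 0.498  -0.2     0.1422] q [-0.51  0.08  0.    1.5  -0.   -0.61] w 0.0855 F [ 0.4 -0.3 -0.6]
shift mm [-65.5 376.3  -2.3] turn [ 0.1 -0.2 11.5]
```

View pics/w8.png

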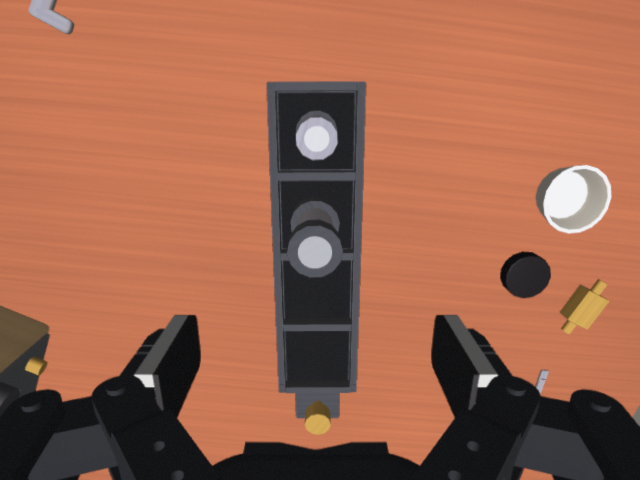

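Slim (317,137) and collared (315,252) both stand upright in their compartments. Next is the taper-nosed one. I've viewed 13 pictures.

{"fn": "apply_moves", "kwargs": {"plan": [[[-0.0007,0.0038,0],[0,0,0],1],[[-0.0023,0.0132,0],[0,0,0],1],[[-0.0052,0.03,0],[0,0,0],1],[[-0.0098,0.0564,0],[0,0,0],1],[[-0.015,0.0865,-0.002],[0,0,0],1]]}}

```text
clock: 25.32
tcp_pos: [0.5045, -0.1121, 0.1453]
eef_rot: [0.159, -3.136, -0.001]
force: [-0.4, 0.0, -0.4]
width: 0.0855
```

{"fn": "apply_moves", "kwargs": {"plan": [[[-0.0059,0.0338,0],[0,0,0],1],[[-0.0118,0.0677,0],[0,0,0],1],[[-0.0177,0.1015,0],[0,0,0],1],[[-0.0236,0.1354,0],[0,0,0],1],[[-0.0295,0.169,0],[0,0,0],1]]}}

```text
clock: 25.73
tcp_pos: [0.5163, 0.0606, 0.146]
eef_rot: [0.163, -3.137, -0.001]
force: [0.5, 0.2, -0.5]
width: 0.0853
```

{"fn": "apply_moves", "kwargs": {"plan": [[[-0.0059,0.0338,0],[0,0,2],1],[[-0.0111,0.064,0],[0,0,5],1],[[-0.0157,0.09,0],[0,0,8],1],[[-0.019,0.109,0],[0,0,10.5],1],[[-0.021,0.1203,0],[0,0,11.5],1]]}}

```text
clock: 26.15
tcp_pos: [0.5245, 0.1832, 0.1457]
eef_rot: [-0.151, -3.137, -0.001]
force: [-0.2, 0.0, -0.1]
width: 0.0851
```

```bash
python3 - <<'E'
from rk import *
for k in range(3): ctrl.camera("wrist")
near("c",[.5243,.181],30); near("a",[.4655,.180],35,1)
delta([.5243,.181,.010],174.4)
E
```

```text
c [315. 253.] [60, 28, 870] world [0.5284 0.1807] tool [-3.5  1. ]
c [316.  252.6] [60, 28, 866] world [0.5284 0.1804] tool [-3.3  1.2]
a [298.6 148.7] [70, 70, 1712] world [0.468  0.1755] tool [56.5 -9.2]
a [307.1 144.3] [35, 34, 920] world [0.466  0.1807] tool [59.1 -4.2]
t 26.45 tcp [0.5252 0.1792 0.1461] q [ 0.21  0.12  0.06  1.51 -0.    0.31] w 0.0851 F [ 0.1 -0.7 -0.3]
shift mm [  1.    1.8 136.1] turn [-0. -0. -0.]
```

{"fn": "apply_moves", "kwargs": {"plan": [[[0.0005,0.001,0.01],[0,0,0],1],[[0.001,0.001,0.03],[0,0,0],1],[[0.001,0.001,0.055],[0,0,0],1],[[0.001,0.001,0.073],[0,0,0],1],[[0.001,0.001,0.083],[0,0,0],1]]}}

```text
clock: 26.87
tcp_pos: [0.5224, 0.1797, 0.0595]
eef_rot: [-0.155, -3.133, 0.002]
force: [-0.3, -0.4, 0.2]
width: 0.0853
```

```bash
python3 - <<'E'
from rk import *
for k in range(4): ctrl.camera("wrist")
near("c",[.5243,.181],22)
delta([.5243,.181,.010],174.4)
E
```

```text
c [315.8 312.9] [35, 31, 828] world [0.5243 0.181 ] tool [1.2 0. ]
c [314.9 309.9] [35, 31, 820] world [0.5241 0.181 ] tool [ 1.7 -0.2]
t 27.17 tcp [0.5259 0.1811 0.065 ] q [ 0.21  0.14 -0.08  1.34  0.    0.31] w 0.0855 F [ 0.1 -0.1 -0.2]
shift mm [ 1.8 -0.3 55. ] turn [ 0.1  0.2 -0. ]
```

{"fn": "apply_moves", "kwargs": {"plan": [[[0.001,0,0.006],[0,0,0],1],[[0.001,0,0.017],[0,0,0],1],[[0.001,0,0.029],[0,0,0],1],[[0.001,0,0.039],[0,0,0],1],[[0.001,0,0.046],[0,0,0],1]]}}

```text
clock: 27.58
tcp_pos: [0.5221, 0.1808, 0.0146]
eef_rot: [-0.153, -3.135, 0.001]
force: [-1.1, 0.4, -0.5]
width: 0.0854
```

{"fn": "apply_moves", "kwargs": {"plan": [[[0,0,0.004],[0,0,0],1],[[0,0,0.006],[0,0,0],1],[[0,0,0.006],[0,0,0],1],[[0,0,0.006],[0,0,0],1],[[0,0,0.006],[0,0,0],1]]}}

```text
clock: 28.0
tcp_pos: [0.5242, 0.1812, 0.0119]
eef_rot: [0.153, 3.137, 0.0]
force: [-0.5, -0.5, -1.0]
width: 0.0852
```

```bash
python3 - <<'E'
from rk import *
for k in range(2): ctrl.camera("wrist")
near("c",[.5243,.181],26)
delta([.5242,.181,.010],174.4)
E
```

```text
c [314.1 401.9] [49, 40, 1503] world [0.5242 0.181 ] tool [-0.1 -0.2]
c [314.1 402.2] [49, 40, 1505] world [0.5242 0.1809] tool [-0.2 -0.2]
t 28.2 tcp [0.5241 0.1812 0.0118] q [ 0.21  0.17 -0.16  1.24  0.    0.31] w 0.0855 F [-0.3  0.4  1. ]
shift mm [-0.1 -0.2  1.8] turn [0.  0.1 0. ]
```

{"fn": "apply_moves", "kwargs": {"plan": [[[0,0,0.001],[0,0,0],0.5],[[0,0,0.001],[0,0,0],0],[[0,0,0.001],[0,0,0],-0.1],[[0,0,0.001],[0,0,0],-0.15],[[0,0,0.001],[0,0,0],-0.2]]}}

```text
clock: 28.62
tcp_pos: [0.5236, 0.1811, 0.0102]
eef_rot: [-0.153, -3.138, -0.0]
force: [-0.0, -0.2, -0.5]
width: 0.0343
```

{"fn": "apply_moves", "kwargs": {"plan": [[[0,0,0],[0,0,0],-0.25],[[0,0,0],[0,0,0],-0.35],[[0,0,0],[0,0,0],-1],[[0,0,0],[0,0,0],-1],[[0,0,0],[0,0,0],-1]]}}

```text
clock: 29.03
tcp_pos: [0.5238, 0.181, 0.0105]
eef_rot: [0.153, 3.137, -0.0]
force: [-0.7, -1.4, 2.5]
width: 0.0305
```

```bash
python3 - <<'E'
from rk import *
delta([.5242,.181,.010],174.4)
E
```

```text
t 29.03 tcp [0.5238 0.181  0.0105] q [ 0.21  0.17 -0.16  1.24 -0.    0.31] w 0.0305 F [-0.7 -1.4  2.5]
shift mm [-0.4  0.   0.5] turn [-0.  0.  0.]
```

Gripped (floor reference TCP z = 0.0105). Lift 100 mm.

{"fn": "apply_moves", "kwargs": {"plan": [[[0,0,-0.002],[0,0,0],-1],[[0,0,-0.01],[0,0,0],-1],[[0,0,-0.03],[0,0,0],-1],[[0,0,-0.056],[0,0,0],-1],[[0,0,-0.08],[0,0,0],-1]]}}

```text
clock: 29.45
tcp_pos: [0.5223, 0.181, 0.0901]
eef_rot: [-0.153, -3.135, 0.001]
force: [-0.5, 1.5, -2.5]
width: 0.03
```

{"fn": "apply_moves", "kwargs": {"plan": [[[0,0,-0.012],[0,0,0],-1],[[0,0,-0.018],[0,0,0],-1],[[0,0,-0.02],[0,0,0],-1],[[0,0,-0.02],[0,0,0],-1],[[0,0,-0.02],[0,0,0],-1]]}}

```text
clock: 29.87
tcp_pos: [0.5225, 0.1809, 0.1084]
eef_rot: [-0.153, -3.135, 0.001]
force: [0.2, -0.6, -2.6]
width: 0.0302
```

```bash
python3 - <<'E'
from rk import *
ctrl.camera("wrist");delta([*slot(31),.11],180+RY)
E
```

```text
t 29.92 tcp [0.5223 0.1808 0.1082] q [ 0.21  0.12 -0.02  1.43  0.    0.31] w 0.03 F [-0.5 -0.  -2.1]
shift mm [ -74.4 -368.8   -1.7] turn [ -0.   -0.2 -11.6]
```

{"fn": "apply_moves", "kwargs": {"plan": [[[-0.0007,-0.0037,0],[0,0,0],-1],[[-0.0026,-0.0129,0],[0,0,0],-1],[[-0.006,-0.0295,0],[0,0,0],-1],[[-0.0112,-0.0553,0],[0,0,0],-1],[[-0.0171,-0.0848,0],[0,0,0],-1]]}}

```text
clock: 30.33
tcp_pos: [0.5319, 0.0943, 0.1096]
eef_rot: [-0.15, -3.137, 0.0]
force: [0.4, -0.5, -3.0]
width: 0.03
```

{"fn": "apply_moves", "kwargs": {"plan": [[[-0.0067,-0.0332,0],[0,0,0],-1],[[-0.0134,-0.0664,0],[0,0,0],-1],[[-0.02,-0.0996,0],[0,0,0],-1],[[-0.0268,-0.1328,0],[0,0,0],-1],[[-0.0335,-0.166,0],[0,0,0],-1]]}}

```text
clock: 30.75
tcp_pos: [0.5489, -0.0759, 0.1097]
eef_rot: [-0.154, -3.137, 0.0]
force: [0.8, 0.5, -3.5]
width: 0.0304
```

{"fn": "apply_moves", "kwargs": {"plan": [[[-0.0067,-0.0332,0],[0,0,-2],-1],[[-0.0126,-0.0627,0],[0,0,-5],-1],[[-0.0179,-0.0885,0],[0,0,-8],-1],[[-0.0216,-0.107,0],[0,0,-10.5],-1],[[-0.0238,-0.118,0],[0,0,-11.5],-1]]}}

```text
clock: 31.17
tcp_pos: [0.5609, -0.1969, 0.1094]
eef_rot: [0.16, -3.136, 0.002]
force: [0.1, 0.8, -2.1]
width: 0.0301
```

```bash
python3 - <<'E'
from rk import *
for _ in range(6): ctrl.camera("wrist")
delta([*slot(31),.011],180+RY)
E
```

```text
t 31.47 tcp [ 0.5614 -0.1923  0.1099] q [-0.44  0.23  0.1   1.45  0.   -0.55] w 0.0299 F [ 0.2  0.1 -2.3]
shift mm [ 1.  -1.1 98.9] turn [ 0.  -0.  -0.1]
```

{"fn": "apply_moves", "kwargs": {"plan": [[[0.0005,0,0.008],[0,0,0],-1],[[0.001,0,0.026],[0,0,0],-1],[[0.001,0,0.048],[0,0,0],-1],[[0.001,0,0.068],[0,0,0],-1],[[0.001,0,0.082],[0,0,0],-1]]}}

```text
clock: 31.88
tcp_pos: [0.5594, -0.1916, 0.0254]
eef_rot: [0.164, -3.134, -0.003]
force: [0.4, 0.7, -3.7]
width: 0.0304
```

{"fn": "apply_moves", "kwargs": {"plan": [[[0,0,0.007],[0,0,0],-1],[[0,0,0.011],[0,0,0],-1],[[0,0,0.013],[0,0,0],-1],[[0,0,0.013],[0,0,0],-1],[[0,0,0.013],[0,0,0],-1]]}}

```text
clock: 32.3
tcp_pos: [0.5617, -0.1936, 0.0165]
eef_rot: [-0.162, 3.135, -0.002]
force: [-0.1, -0.2, -1.9]
width: 0.0302
```

```bash
python3 - <<'E'
from rk import *
for _ in range(2): ctrl.camera("wrist")
delta([*slot(31),.0105],180+RY)
E
```

```text
t 32.4 tcp [ 0.5618 -0.1938  0.0166] q [-0.44  0.27 -0.04  1.26 -0.   -0.55] w 0.0305 F [ 0.6  0.2 -2.4]
shift mm [1.4 0.5 6.1] turn [-0.1  0.1 -0.1]
```

{"fn": "apply_moves", "kwargs": {"plan": [[[0,0,0.001],[0,0,0],-1],[[0,0,0.002],[0,0,0],-1],[[0,0,0.003],[0,0,0],-1],[[0,0,0.004],[0,0,0],-1],[[0,0,0.0045],[0,0,0],-1]]}}

```text
clock: 32.82
tcp_pos: [0.5607, -0.1933, 0.0105]
eef_rot: [0.162, -3.137, -0.0]
force: [-0.1, 0.7, -0.5]
width: 0.0304
```

{"fn": "apply_moves", "kwargs": {"plan": [[[0,0,0.0004],[0,0,0],-1],[[0,0,0.0008],[0,0,0],-1],[[0,0,0.001],[0,0,0],-1],[[0,0,0.001],[0,0,0],-1],[[0,0,0.001],[0,0,0],-1]]}}

```text
clock: 33.23
tcp_pos: [0.5608, -0.1933, 0.0105]
eef_rot: [-0.162, 3.137, -0.0]
force: [-2.9, 1.6, 4.4]
width: 0.03
```

```bash
python3 - <<'E'
from rk import *
for k in range(2): ctrl.camera("wrist"); print(ctrl.read_state()["force"].round(1))
delta([*slot(31),.0105],180+RY)
E
```

```text
[-2.9  0.2  6.6]
[-2.7  1.8  5.5]
t 33.33 tcp [ 0.5608 -0.1933  0.0105] q [-0.44  0.27 -0.05  1.26  0.   -0.55] w 0.03 F [-2.7  1.8  5.5]
shift mm [ 0.4 -0.1  0. ] turn [-0.   0.  -0.1]
```

Contact. Release and retreat.

{"fn": "apply_moves", "kwargs": {"plan": [[[0,0,-0.0005],[0,0,0],-0.25],[[0,0,-0.0005],[0,0,0],-0.2],[[0,0,-0.0005],[0,0,0],-0.1],[[0,0,-0.0005],[0,0,0],0.2],[[0,0,-0.0005],[0,0,0],0.6]]}}

```text
clock: 33.75
tcp_pos: [0.561, -0.1934, 0.01]
eef_rot: [-0.162, 3.137, -0.0]
force: [-0.0, 0.6, 0.3]
width: 0.0615
```

{"fn": "apply_moves", "kwargs": {"plan": [[[0,0,0],[0,0,0],1],[[0,0,0],[0,0,0],1],[[0,0,-0.012],[0,0,0],1],[[0,0,-0.035],[0,0,0],1],[[0,0,-0.065],[0,0,0],1]]}}

```text
clock: 34.17
tcp_pos: [0.5586, -0.1923, 0.0737]
eef_rot: [0.162, -3.132, -0.004]
force: [0.9, -0.8, -0.9]
width: 0.0855
```

{"fn": "apply_moves", "kwargs": {"plan": [[[0,0,-0.03],[0,0,0],1],[[0,0,-0.055],[0,0,0],1],[[0,0,-0.067],[0,0,0],1],[[0,0,-0.07],[0,0,0],1],[[0,0,-0.07],[0,0,0],1]]}}

```text
clock: 34.58
tcp_pos: [0.5615, -0.1937, 0.1464]
eef_rot: [-0.162, 3.135, -0.002]
force: [0.7, 0.4, -0.0]
width: 0.0853
```

```bash
python3 - <<'E'
from rk import *
near("c",slot(31),25,1);near("d",slot(-31),25,1)
delta([.466,.1803,.145],174.4)
E
```

```text
c [316.1 246.1] [24, 23, 416] world [ 0.5613 -0.193 ] tool [-0.8  0.2]
d [313.1 142.5] [37, 38, 1105] world [ 0.4998 -0.2004] tool [60.4 -1.3]
t 34.68 tcp [ 0.5599 -0.1929  0.1433] q [-0.44  0.22  0.16  1.52  0.   -0.55] w 0.0851 F [-1.1  0.4 -1.6]
shift mm [ 54.9 380.9  -0.9] turn [ 0.1 -0.2 11.5]
```

Taper-nosed stands where expected. Now the stout one.

{"fn": "apply_moves", "kwargs": {"plan": [[[0.0006,0.0038,0],[0,0,0],1],[[0.0019,0.0133,0],[0,0,0],1],[[0.0044,0.0305,0],[0,0,0],1],[[0.0083,0.0572,0],[0,0,0],1],[[0.0127,0.0876,0],[0,0,0],1]]}}

```text
clock: 35.1
tcp_pos: [0.5379, -0.1065, 0.1435]
eef_rot: [0.159, -3.135, -0.002]
force: [0.5, 0.9, -0.1]
width: 0.0854
```

{"fn": "apply_moves", "kwargs": {"plan": [[[0.005,0.0343,0],[0,0,0],1],[[0.0099,0.0686,0],[0,0,0],1],[[0.0149,0.1029,0],[0,0,0],1],[[0.0198,0.1372,0],[0,0,0],1],[[0.0248,0.1715,0],[0,0,0],1]]}}

```text
clock: 35.52
tcp_pos: [0.4948, 0.0627, 0.144]
eef_rot: [0.162, -3.135, -0.001]
force: [0.6, 0.5, 0.4]
width: 0.0853
```

{"fn": "apply_moves", "kwargs": {"plan": [[[0.005,0.0343,0],[0,0,2],1],[[0.0094,0.0648,0],[0,0,5],1],[[0.0132,0.0914,0],[0,0,8],1],[[0.016,0.1105,0],[0,0,10.5],1],[[0.0176,0.122,0],[0,0,11.5],1]]}}

```text
clock: 35.93
tcp_pos: [0.4643, 0.1827, 0.144]
eef_rot: [-0.151, -3.135, -0.001]
force: [-0.0, -0.1, -0.7]
width: 0.0854
```

```bash
python3 - <<'E'
from rk import *
for k in range(4): ctrl.camera("wrist")
near("a",[.466,.1803],30)
delta([.466,.1803,.014],174.4)
E
```

```text
a [312.1 238.3] [60, 60, 897] world [0.4635 0.1785] tool [ 2.5 -1.3]
a [316.1 242.1] [32, 30, 743] world [0.4662 0.1807] tool [-0.1  1.2]
a [315.1 237.7] [60, 59, 828] world [0.4637 0.1799] tool [2.7 0.4]
a [316.7 241.3] [32, 30, 755] world [0.4662 0.1807] tool [0.3 1.4]
t 36.23 tcp [0.4665 0.1793 0.1447] q [ 0.23 -0.02 -0.1   1.5  -0.    0.33] w 0.0854 F [-0.1  0.6 -0.3]
shift mm [  0.4   1.  130.7] turn [-0. -0. -0.]
```

{"fn": "apply_moves", "kwargs": {"plan": [[[0,0.001,0.01],[0,0,0],1],[[0,0.001,0.03],[0,0,0],1],[[0,0.001,0.055],[0,0,0],1],[[0,0.001,0.073],[0,0,0],1],[[0,0.001,0.083],[0,0,0],1]]}}

```text
clock: 36.65
tcp_pos: [0.4648, 0.1797, 0.0586]
eef_rot: [-0.155, -3.133, 0.002]
force: [-0.6, -1.0, 0.2]
width: 0.0857
```

{"fn": "apply_moves", "kwargs": {"plan": [[[0.0005,0,0.01],[0,0,0],1],[[0.0005,0,0.022],[0,0,0],1],[[0.0005,0,0.034],[0,0,0],1],[[0.0005,0,0.042],[0,0,0],1],[[0.0005,0,0.045],[0,0,0],1]]}}

```text
clock: 37.07
tcp_pos: [0.4654, 0.1809, 0.0156]
eef_rot: [-0.153, -3.136, 0.001]
force: [-1.4, -0.1, 0.5]
width: 0.0857
```

```bash
python3 - <<'E'
from rk import *
for k in range(5): ctrl.camera("wrist")
near("a",[.466,.1805],30)
delta([.4662,.1807,.013],174.4)
E
```

```text
a [312.  362.5] [60, 52, 2468] world [0.4664 0.1804] tool [ 0.5 -1. ]
a [311.9 362.2] [60, 52, 2461] world [0.4664 0.1804] tool [ 0.5 -1. ]
t 37.42 tcp [0.4671 0.1814 0.0182] q [ 0.24  0.03 -0.3   1.24 -0.    0.33] w 0.0857 F [ 0.2 -0.4 -0. ]
shift mm [ 0.9 -0.7  5.2] turn [0.  0.1 0. ]
```

{"fn": "apply_moves", "kwargs": {"plan": [[[0.0005,-0.0007,0.003],[0,0,0],0.5],[[0.0005,-0.0007,0.004],[0,0,0],0.1],[[0.0005,-0.0007,0.004],[0,0,0],0],[[0.0005,-0.0007,0.004],[0,0,0],-0.05],[[0.0005,-0.0007,0.004],[0,0,0],-0.1]]}}

```text
clock: 37.83
tcp_pos: [0.4657, 0.1804, 0.0132]
eef_rot: [-0.153, -3.138, 0.0]
force: [0.7, 0.1, 0.2]
width: 0.0381
```

{"fn": "apply_moves", "kwargs": {"plan": [[[0,0,0],[0,0,0],-0.15],[[0,0,0],[0,0,0],-0.25],[[0,0,0],[0,0,0],-1],[[0,0,0],[0,0,0],-1],[[0,0,0],[0,0,0],-1]]}}

```text
clock: 38.25
tcp_pos: [0.466, 0.1805, 0.0135]
eef_rot: [0.153, 3.137, 0.0]
force: [-0.6, -1.0, 2.4]
width: 0.0343
```

```bash
python3 - <<'E'
from rk import *
delta([.4662,.1807,.014],174.4)
E
```

```text
t 38.25 tcp [0.466  0.1805 0.0135] q [ 0.24  0.03 -0.31  1.23 -0.    0.33] w 0.0343 F [-0.6 -1.   2.4]
shift mm [-0.2  0.2 -0.5] turn [0. 0. 0.]
```

Gripped (34.3 mm, floor reference 0.0135). Lift.

{"fn": "apply_moves", "kwargs": {"plan": [[[0,0,-0.002],[0,0,0],-1],[[0,0,-0.01],[0,0,0],-1],[[0,0,-0.03],[0,0,0],-1],[[0,0,-0.056],[0,0,0],-1],[[0,0,-0.08],[0,0,0],-1]]}}

```text
clock: 38.67
tcp_pos: [0.4643, 0.1802, 0.0931]
eef_rot: [-0.153, -3.135, 0.001]
force: [0.8, 1.2, -2.9]
width: 0.0343
```

{"fn": "apply_moves", "kwargs": {"plan": [[[0,0,-0.012],[0,0,0],-1],[[0,0,-0.018],[0,0,0],-1],[[0,0,-0.02],[0,0,0],-1],[[0,0,-0.02],[0,0,0],-1],[[0,0,-0.02],[0,0,0],-1]]}}

```text
clock: 39.08
tcp_pos: [0.4646, 0.1802, 0.1115]
eef_rot: [-0.153, -3.135, 0.001]
force: [-0.3, 0.4, -3.9]
width: 0.0343
```

```bash
python3 - <<'E'
from rk import *
ctrl.camera("wrist");delta([*slot(93),.114],180+RY)
E
```

```text
t 39.13 tcp [0.4645 0.1802 0.1113] q [ 0.24 -0.02 -0.16  1.43  0.    0.33] w 0.0345 F [-0.5 -0.6 -3.8]
shift mm [-192.6 -350.1   -2.9] turn [ -0.   -0.2 -11.6]
```

{"fn": "apply_moves", "kwargs": {"plan": [[[-0.0019,-0.0035,0],[0,0,0],-1],[[-0.0067,-0.0123,0],[0,0,0],-1],[[-0.0154,-0.028,0],[0,0,0],-1],[[-0.0289,-0.0525,0],[0,0,0],-1],[[-0.0443,-0.0805,0],[0,0,0],-1]]}}

```text
clock: 39.55
tcp_pos: [0.5018, 0.0953, 0.1127]
eef_rot: [-0.149, -3.137, 0.0]
force: [1.3, 0.0, -3.5]
width: 0.0344
```

{"fn": "apply_moves", "kwargs": {"plan": [[[-0.0173,-0.0315,0],[0,0,0],-1],[[-0.0347,-0.063,0],[0,0,0],-1],[[-0.052,-0.0945,0],[0,0,0],-1],[[-0.0693,-0.126,0],[0,0,0],-1],[[-0.0867,-0.1575,0],[0,0,0],-1]]}}

```text
clock: 39.97
tcp_pos: [0.573, -0.0719, 0.1125]
eef_rot: [-0.154, -3.137, 0.0]
force: [0.2, 0.5, -2.5]
width: 0.0341
```

{"fn": "apply_moves", "kwargs": {"plan": [[[-0.0173,-0.0315,0],[0,0,-2],-1],[[-0.0327,-0.0595,0],[0,0,-5],-1],[[-0.0462,-0.084,0],[0,0,-8],-1],[[-0.0559,-0.1015,0],[0,0,-10.5],-1],[[-0.0616,-0.112,0],[0,0,-11.5],-1]]}}

```text
clock: 40.38
tcp_pos: [0.6234, -0.1908, 0.1118]
eef_rot: [0.16, -3.136, 0.002]
force: [-0.1, 0.1, -2.6]
width: 0.0342
```

```bash
python3 - <<'E'
from rk import *
for _ in range(6): c=ctrl.camera("wrist")
cv2.imwrite("pics/w9.png",c["image"][:,:,::-1])
delta([*slot(93),.014],180+RY)
E
```

```text
t 40.68 tcp [ 0.6228 -0.186   0.1128] q [-0.39  0.38  0.29  1.49  0.   -0.5 ] w 0.0345 F [ 0.   0.4 -3. ]
shift mm [ 0.7 -1.  98.8] turn [ 0.1 -0.1 -0.1]
```

View pics/w9.png

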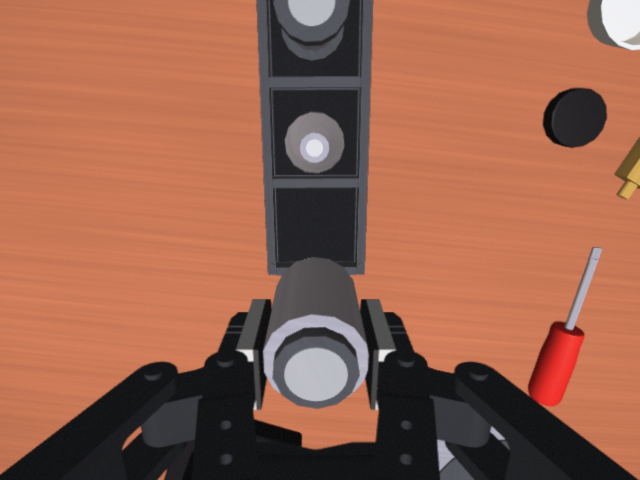

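Taper-nosed is upright at (314,146), and the stout is held upright (top at 316,375) over the last free compartment. Lowering.

{"fn": "apply_moves", "kwargs": {"plan": [[[0.0005,0,0.008],[0,0,0],-1],[[0.001,-0.0005,0.026],[0,0,0],-1],[[0.001,-0.0005,0.048],[0,0,0],-1],[[0.001,-0.0005,0.068],[0,0,0],-1],[[0.001,-0.0005,0.082],[0,0,0],-1]]}}

```text
clock: 41.1
tcp_pos: [0.6208, -0.1855, 0.0284]
eef_rot: [0.164, -3.134, -0.002]
force: [-0.5, 0.8, -4.5]
width: 0.0345
```

{"fn": "apply_moves", "kwargs": {"plan": [[[0,0,0.007],[0,0,0],-1],[[0,0,0.011],[0,0,0],-1],[[0,0,0.013],[0,0,0],-1],[[0,0,0.013],[0,0,0],-1],[[0,0,0.013],[0,0,0],-1]]}}

```text
clock: 41.52
tcp_pos: [0.6233, -0.1874, 0.0196]
eef_rot: [-0.162, 3.135, -0.002]
force: [0.2, -0.1, -2.4]
width: 0.0345
```

```bash
python3 - <<'E'
from rk import *
for _ in range(2): ctrl.camera("wrist")
delta([*slot(93),.0135],180+RY)
E
```

```text
t 41.62 tcp [ 0.6235 -0.1876  0.0198] q [-0.4   0.41  0.15  1.31  0.   -0.5 ] w 0.0345 F [ 0.3  0.3 -3.3]
shift mm [1.4 0.8 6.3] turn [-0.1  0.1 -0.1]
```

{"fn": "apply_moves", "kwargs": {"plan": [[[0,0,0.001],[0,0,0],-1],[[0,0,0.002],[0,0,0],-1],[[0,0,0.003],[0,0,0],-1],[[0,0,0.004],[0,0,0],-1],[[0,0,0.0045],[0,0,0],-1]]}}

```text
clock: 42.03
tcp_pos: [0.6223, -0.1872, 0.0136]
eef_rot: [0.162, -3.137, -0.0]
force: [-0.3, 0.0, 0.0]
width: 0.0343
```

{"fn": "apply_moves", "kwargs": {"plan": [[[0,0,0.0004],[0,0,0],-1],[[0,0,0.0008],[0,0,0],-1],[[0,0,0.001],[0,0,0],-1],[[0,0,0.001],[0,0,0],-1],[[0,0,0.001],[0,0,0],-1]]}}

```text
clock: 42.45
tcp_pos: [0.6225, -0.1872, 0.0136]
eef_rot: [-0.162, 3.137, -0.0]
force: [-3.4, 1.2, 3.9]
width: 0.0347
```

```bash
python3 - <<'E'
from rk import *
for k in range(2): ctrl.camera("wrist"); print(ctrl.read_state()["force"].round(1))
delta([*slot(93),.0135],180+RY)
E
```

```text
[-3.3  1.   4.8]
[-3.   1.   4.7]
t 42.55 tcp [ 0.6225 -0.1872  0.0136] q [-0.4   0.41  0.14  1.3   0.   -0.5 ] w 0.0346 F [-3.   1.   4.7]
shift mm [0.3 0.3 0.1] turn [-0.   0.  -0.1]
```

Contact. Release, rise and look.

{"fn": "apply_moves", "kwargs": {"plan": [[[0,0,-0.0005],[0,0,0],-0.18],[[0,0,-0.0005],[0,0,0],-0.12],[[0,0,-0.0005],[0,0,0],0],[[0,0,-0.0005],[0,0,0],0.3],[[0,0,-0.0005],[0,0,0],0.7]]}}

```text
clock: 42.97
tcp_pos: [0.6227, -0.1874, 0.013]
eef_rot: [-0.162, 3.137, -0.0]
force: [0.5, 0.1, -0.5]
width: 0.0654
```

{"fn": "apply_moves", "kwargs": {"plan": [[[0,0,0],[0,0,0],1],[[0,0,0],[0,0,0],1],[[0,0,-0.012],[0,0,0],1],[[0,0,-0.035],[0,0,0],1],[[0,0,-0.065],[0,0,0],1]]}}

```text
clock: 43.38
tcp_pos: [0.6203, -0.1863, 0.0764]
eef_rot: [0.162, -3.132, -0.004]
force: [0.8, -0.4, -0.7]
width: 0.0858
```

{"fn": "apply_moves", "kwargs": {"plan": [[[0,0,-0.03],[0,0,0],1],[[0,0,-0.055],[0,0,0],1],[[0,0,-0.067],[0,0,0],1],[[0,0,-0.07],[0,0,0],1],[[0,0,-0.07],[0,0,0],1]]}}

```text
clock: 43.8
tcp_pos: [0.6232, -0.1875, 0.1495]
eef_rot: [-0.162, 3.135, -0.002]
force: [0.1, -0.2, 0.2]
width: 0.0854
```

{"fn": "apply_moves", "kwargs": {"plan": [[[0.02,0.01,-0.005],[0,0,0],1],[[0.05,0.025,-0.012],[0,0,0],1],[[0.08,0.04,-0.02],[0,0,0],1],[[0.1,0.05,-0.025],[0,0,0],1],[[0.11,0.055,-0.025],[0,0,0],1]]}}

```text
clock: 44.22
tcp_pos: [0.5041, -0.1424, 0.1719]
eef_rot: [0.162, -3.134, -0.003]
force: [0.3, 0.7, 0.3]
width: 0.0856
```

```bash
python3 - <<'E'
from rk import *
for _ in range(4): c=ctrl.camera("wrist")
a=c["image"];cv2.imwrite("pics/w10.png",a[:,:,::-1])
s=ctrl.camera("scene");cv2.imwrite("pics/s4.png",cv2.resize(s["image"][120:390,120:480],(800,600),interpolation=cv2.INTER_CUBIC)[:,:,::-1])
for o,x in zip("bdca",(-93,-31,31,93)): near(o,slot(x),22,1); print("   slot",slot(x).round(4))
E
```

```text
b [225.9 111.5] [37, 38, 1112] world [ 0.4359 -0.206 ] tool [ 77.3 -54.5]
   slot [ 0.4371 -0.2064]
d [228.1 215.7] [31, 30, 747] world [ 0.5001 -0.2005] tool [ 13.1 -55.6]
   slot [ 0.4988 -0.1999]
c [236.6 300.8] [20, 19, 285] world [ 0.5615 -0.193 ] tool [-48.7 -54.3]
   slot [ 0.5604 -0.1935]
a [248.3 363.1] [43, 44, 462] world [ 0.6205 -0.1838] tool [-108.2  -51.3]
a [244.1 366.1] [25, 21, 429] world [ 0.6235 -0.1869] tool [-110.9  -54.7]
   slot [ 0.6221 -0.187 ]
```

View pics/w10.png

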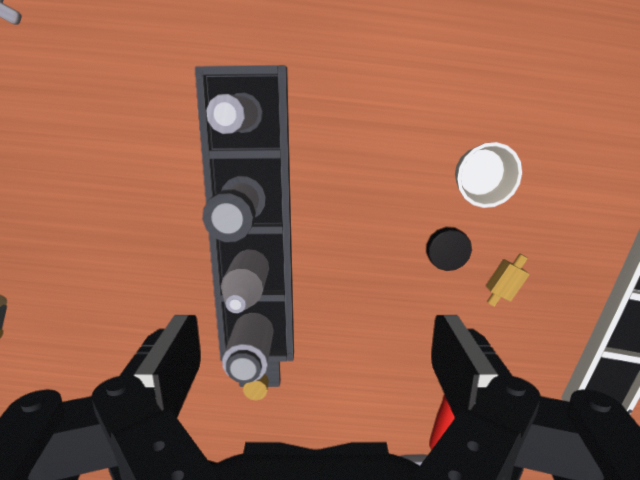

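View pics/s4.png

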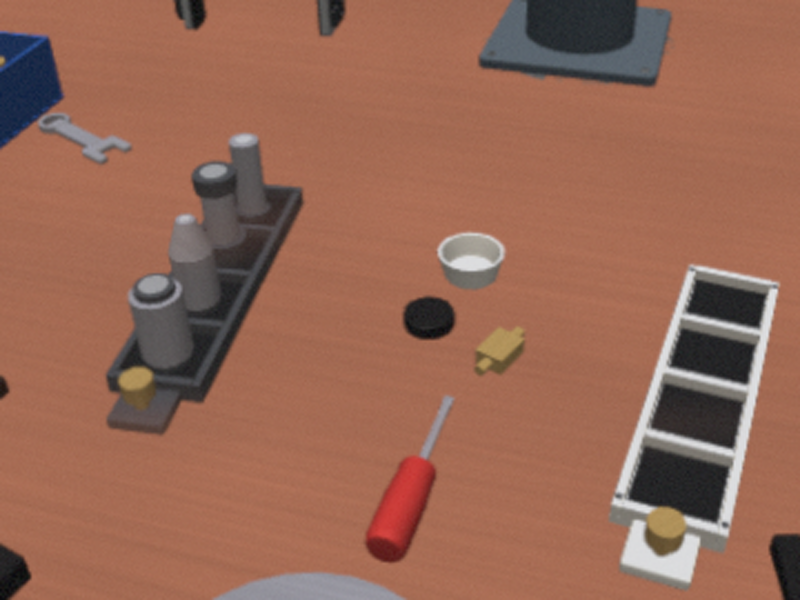

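All four stand upright in the rack: stout nearest its knob (crop 160,320), then taper-nosed (195,265), collared (220,205) and slim (248,175) farthest. The tray is empty and the gripper is clear. Handing in.

```bash
python3 -c "
from h import *
s=ctrl.read_state();print(s['clock'],s['force'].round(1));print(ctrl.hand_in())"
```

```text
44.6667 [-0.5 -0.9 -0.1]
the job is handed in; nothing more can be done
None
```

All four objectives are now in the dark rack in reverse order. From the rack's brass knob outward they are stout, taper-nosed, collared and slim. In the tray, the slim one stood nearest the knob.

- **Last checks:** the wrist and scene pictures show all four upright, one per compartment, with the tray empty and the gripper clear. The measured tops are within 2 mm of the compartment centres. Each was lowered until it touched the floor at about 4–7 N. The job was handed in at 44.7 s.
- **Extra grasp on the collared objective:** I released a hold that was in fact good and tried again 24 mm higher. The jaws shut on nothing above it, and the objective stayed standing. I then went back to the first height.
- **Readings that disagreed:** the shut fingertips are about 18 mm behind the reported TCP, not 14 mm ahead as described. The width sensor also reads about 2 mm low. I allowed for both from then on.

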